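# Refit the washed brush roller in a vacuum cleaner's floor head

## Task

The brush roller of the vacuum cleaner has been washed and lies on the drying mat. Swing the head's guard right back, lower the roller into its two cradles with the blue drive hub in the blue cradle and let it settle there before you let go of it, then shut the guard over it and slide the orange catch fully home over the guard's tongue. Leave the other things where they stand.

Things in the scene. Friction and masses are not known exactly. Their poses are not given: they have to be found in the camera images.
- roller_mid (a point): middle of the loose brush roller, on its axis: a round bar 210 mm long lying level on the mat (axis 25 mm above the worktop), 0.1 to 0.25 kg. The middle 160 mm is brush, 40 mm across, firm to the grip; at one end a blue drive hub (22 mm across, 25 mm long), at the other a white bearing cap (32 mm across, 25 mm long). It can roll about its axis; grip across the brush near the middle
- roller_drive (a point): centre of the end face of the roller's blue drive hub, on the axis, 105 mm from the middle
- roller_bearing (a point): centre of the end face of the roller's white bearing cap, on the axis, 105 mm from the middle on the other side
- head: grey vacuum cleaner floor head, fixed, on its back, brush chamber open to the top. Origin on the worktop under the middle of the seated roller's axis; x to its rear (wheels, pipe neck), y along the roller to the blue cradle, z up. Spans x -74 to +141 mm, y -125 to +125 mm; rim 62 mm high. Two finger bays beside the seated roller: y -40 to +40, x -50 to +48 mm, open down to 14 mm above the worktop
- seat_mid (a point): fixed to the head: where the middle of the seated roller lies, 44 mm above the worktop. The roller lies along the head's y with 2.5 mm play at each end; two open-topped V cradles hold its hubs, 87.5 to 103.5 mm either side of this point, and flare by about 7 mm each side towards the rim
- seat_drive (a point): fixed to the head: where the roller's drive end-face centre lies when seated, in the blue cradle, which fits only the 22 mm blue hub
- seat_bearing (a point): fixed to the head: where the roller's bearing end-face centre lies when seated, in the white cradle, which fits the 32 mm white cap
- guard (a joint): angle of the black guard frame, hinged along the rear of the chamber: 0 = shut flat on the rim, 1.57 = upright, 2.0 = swung right back against its stop. It starts half open. A stiff hinge keeps it where it is left; about 1 N at its free edge moves it
- guard_hinge (a point): a point on the hinge line, at its middle: 56 mm behind the roller seat (head x +56 mm) and 64 mm above the worktop; the hinge line runs along the head's y
- guard_edge (a point): middle of the guard's free edge, 108 mm from the hinge, on the outer face. The guard is 248 mm wide, 5 to 10 mm thick, with open windows, but solid along its free edge (a bar 22 mm deep, full width) and along a middle rib 38 mm wide that stands 4.5 mm proud outside. Its tongue stands out 18 mm past the free edge at head y -56 to -76 mm; swung back it reaches 180 mm high
- catch (a joint): slide of the orange catch on the head's front rim: 0 = open, 0.022 m = fully home; it grows as the catch moves along the head's +y. It starts within 4 mm of open. It needs about 2 N, and runs over the tongue on the guard's free edge, which blocks it unless the guard is shut
- catch_knob (a point): centre of the catch's upright orange knob, 77 mm above the worktop; the knob is 16 mm long along the head's y, 12 mm wide, its top 84 mm above the worktop. It lies at head x -63 mm, y -99 mm when open
- mat: round grey ribbed drying mat, 270 mm across, 5 mm thick, fixed; origin under its centre
- brush_1: wooden scrubbing brush, 61 x 154 x 46 mm, loose, on the mat beside the roller and about parallel to it, about 90 mm between axes (some 35 mm free between them); origin at the centre of its underside, long side along its y
- bottle_2: tall trigger spray bottle, 56 x 120 mm, 272 mm tall, loose, standing between head and mat, its long side pointing away from the robot; origin at the centre of its underside
- bottle_1: soap pump bottle, 56 x 78 mm, 167 mm tall, loose, behind; origin at the centre of its underside
- dropper: small brown dropper bottle, 33 mm across, 102 mm tall, loose, between head and mat nearer the robot; origin at the centre of its underside
- soap_1: soap dish with soap, 88 x 123 x 34 mm, loose, behind; origin at the centre of its underside
- pot_1: small jar with red lid, 58 mm across, 50 mm high, loose, behind; origin at the centre of its underside
- pot_2: flat white jar, 84 mm across, 27 mm high, loose, at the left; origin at the centre of its underside
- tin_1: food tin, 57 mm across, 72 mm high, loose, behind; origin at the centre of its underside
- tube_1: red tube, 53 x 193 x 36 mm, loose, at the left; origin at the centre of its underside

How it is judged (in metres and radians):
On the way, in this order (a step that is already met when the one before it is completed fails the run):
1. the roller has settled in both cradles, the right way round (each end within 6 mm of its seat and not more than 3 mm too high), while the gripper still holds it (distance between roller_drive and seat_drive below 0.006 m and distance between roller_bearing and seat_bearing below 0.006 m and z of roller_drive in the frame of seat_drive below 0.003 m and z of roller_bearing in the frame of seat_bearing below 0.003 m and contact force between the fingers and roller above 0.5 N), for 0.2 s.
2. the roller has been let go of and lies in its cradles, with the guard still open (contact force between the fingers and roller below 0.1 N and distance between roller_drive and seat_drive below 0.006 m and distance between roller_bearing and seat_bearing below 0.006 m and value of joint guard above 0.5 rad), for 0.1 s.
3. the guard is shut over the roller, the catch not yet slid across (value of joint guard below 0.05 rad and value of joint catch below 0.012 m), for 0.1 s.
At the end, for the whole second after the job is handed in: The roller lies at rest in both cradles, blue hub in the blue cradle (each end within 6 mm of its seat, at most 3 mm high), the guard is shut over it (within 0.05 rad) and the catch is slid home (at least 18 of 22 mm) (distance between roller_drive and seat_drive below 0.006 m and distance between roller_bearing and seat_bearing below 0.006 m and z of roller_drive in the frame of seat_drive below 0.003 m and z of roller_bearing in the frame of seat_bearing below 0.003 m and linear speed of roller below 0.02 m/s and value of joint guard below 0.05 rad and value of joint catch above 0.018 m); the robot touches nothing.
It fails at once if another thing on the worktop is shifted by more than 30 mm (distance of any of brush_1, bottle_1, dropper, soap_1, pot_1, pot_2, tin_1, tube_1, bottle_2 from where it was at the start of the episode above 0.03 m).
It fails at once if a bottle or the tin is tipped over (angle between any of bottle_1, dropper, tin_1, bottle_2's own z axis and vertical above 0.5 rad).
It also fails if it takes over 64 s, if anything falls off the work surface, if the arm or the gripper's body presses on something with over 40 N, if the wrist force passes 120 N, or if a joint passes its speed limit or range.

## Robot

A 6-joint arm with a two-finger parallel gripper is mounted at the origin on a cart in front of the work surface, level with it; the furniture and walls round the work are solid. World frame = base frame: x ahead of the robot, y to its left, z up, the work surface at z = 0. Lengths are in mm, angles in rad, forces in N, time in s.
With the tool pointing down it reaches from about 275 to 750 mm from the base axis. Payload 10.2 kg.
Tool frame: the origin (TCP) lies at the very end of the fingers, on their centre line; the grasp point (between the pads) lies 19 mm behind it; z points along the fingers, x is the direction in which the jaws open and shut, and the axes are right-handed (so a half turn about z gives the same grasp; the last joint's range is limited). The gripper opens to 85 mm and grips with 20 to 120 N. Pads are 22 mm wide; open, the fingers measure 114 mm over their backs; the gripper's body (76 mm by 85 mm) begins 54 mm behind the grasp point. The pads swing forward as they close: fully open they stand 13 mm farther back than shut.
Start: joints at [-1.409, 0.313, 1.498, -0, 1.331, -0.223], TCP at [197.059, -486.62, 231.294] pointing down, gripper open.
Joint ranges: [-2.94, 2.94], [-0.97, 2.17], [0.19, 2.56], [-1.23, 4.37], [0.02, 3.11], [-2.88, 2.88]. Speed limits (rad/s): [2.39, 2.39, 3.01, 3.14, 3.14, 3.14].

## Interface

Orientations are given as a unit quaternion [w, x, y, z].
In Python, from rig import ctrl, cams gives the robot as it stands.
- The arm moves only by the tool play_rows, never from a script. Its argument "steps" is a list of rows, each a list of 2 entries, a list of its own where there are three numbers: the shift along the tool's x, y, z normalised to -1 to 1, where 1 is 0.75 m, then the turn, a rotation vector about the tool's x, y, z normalised to -1 to 1, where 1 is 45 degrees. A call has 1 to 20 rows; each row shifts and turns the commanded pose from where the row before left it, along the tool's axes as they then stand; what a row does not reach is not made up. A row lasts 1/10 s, in which the tool goes at most 50 mm and 8.59 degrees, less where a joint would pass 70% of its speed; a pose out of reach is approached as far as the arm can. A call with a number of a shift or a turn outside -1 to 1 is refused whole. A call with a gripper value outside its range is refused whole. "grip" is the closure, from 0 (fully open) to 1 (shut), set as the call begins (left out, the last holds). The fingers move at their own pace and stop on an object; "squeeze" is the grip in N (left out, the last holds). Time passes only in rows, so rows that do not move let the fingers close. It gives the time, the measured TCP pose, the force and the opening at its end, in the units of the state.
- ctrl.sense(): the state, without advancing time (a new reading comes with each control period).
- cams.capture(name): name is "scene" or "top"; returns the picture (384x512x3 uint8, red, green, blue); there is no depth.
- cams.camera_info(name): a dict with "fx", "fy", "cx", "cy" (pixels), "xyz" and "attitude" of the camera in the world. Camera axes: x right, y up, looking along -z (the intrinsics and any distortion apply to the point x, -y, -z); pixel columns grow to the right and rows downward; lengths in mm; the calibration is good to about 2 mm. A picture is of the moment at which its call begins. camera_info takes no time and is no camera call.
- ctrl.finish_job(): hands the job in, once; it reports no verdict.
Trained networks look in the newest picture that a camera, given by its name, has taken for a name from the list of things; names that differ only in an ending like _2 or _b are one class to them, and where a whole thing is asked for, a point or a joint stands for the part that bears it (a point fixed in the world has none). Each returns a list of dicts, best first, with "p" (0 to 1); they miss things now and then, are a little off and sometimes report something else, mostly with a low value. They report only what shows in the picture. A call takes as long as a camera call.
- cams.search_frame(camera, thing): "rect" ([centre column, centre row, width, height] in pixels, round what is visible of it).
- cams.tip_of(camera, thing): "pixel" ([column, row] in pixels: a listed point, or the origin of a listed thing).
The state is a dict: "time_s": time; "joints": joint angles; "dq": joint speeds; "tau": joint torques, N m; "eef_pos": TCP position; "ee_rot": TCP orientation; "force": force on the tool from outside, world axes, zero at the start; "wrist_torque": the same for the moment, N m; "grip_width": opening from 0.0 (shut) to 1.0 (fully open).
Only numpy, scipy, OpenCV 4.12 (cv2) and the standard library are available. Lean on these libraries where they do the work, as an engineer would, in place of code of your own. Each camera call takes 0.05 s, during which the arm holds its last target.

## Working session

There is one attempt and no reset: what is moved stays moved. The work goes in short steps, Python scripts to look and compute and a tool call to move; the robot and the scene stay as the last step left them, time stands still between calls to the robot, and variables do not carry over. Pictures are saved under pics/ and viewed, and the job is handed in when it is done.

Besides the shell and the picture viewer there is one more tool, called after "Call:" in YAML: its name, and indented under it one key for each argument. play_rows: Moves the arm, as the interface text tells. Its arguments: {"type":"object","properties":{"steps":{"type":"array"},"grip":{"type":"number"},"squeeze":{"type":"number"}},"required":["steps"]}

```bash
ls; mkdir -p pics; python3 - <<'E'
from rig import ctrl,cams
import cv2
for n in("scene","top"):
    im=cams.capture(n); cv2.imwrite(f"pics/a_{n}.png",im[:,:,::-1]); print(n,cams.camera_info(n))
    for t in ["roller_mid","roller_drive","roller_bearing","seat_mid","seat_drive","seat_bearing","guard_hinge","guard_edge","catch_knob","head","mat","brush_1","dropper","bottle_2"]:
        print(t,[(r["pixel"],round(r["p"],2)) for r in cams.tip_of(n,t)[:2]])
print(ctrl.sense())
E
```

```text
pics
scene {'fx': 404.3783583759229, 'fy': 404.3783583759229, 'cx': 260.23353222335265, 'cy': 198.75723810733558, 'xyz': array([ 21.05819551, 720.76857218, 922.85638463]), 'attitude': array([-0.38195123, -0.13743036,  0.31414838,  0.85821731])}
roller_mid [([317.4, 177.5], 0.96)]
roller_drive [([293.1, 156.8], 0.7), ([345.7, 194.0], 0.66)]
roller_bearing [([345.6, 194.4], 0.87), ([210.8, 266.9], 0.2)]
seat_mid [([240.9, 244.6], 0.92), ([240.5, 255.5], 0.55)]
seat_drive [([209.2, 267.0], 0.77), ([241.1, 255.3], 0.15)]
seat_bearing [([273.1, 223.4], 0.66)]
guard_hinge [([229.9, 230.0], 0.71), ([298.6, 224.1], 0.42)]
guard_edge [([237.0, 214.0], 0.74)]
catch_knob [([287.7, 235.8], 0.6), ([327.6, 177.1], 0.59)]
head []
mat [([329.9, 172.2], 0.88), ([240.7, 246.6], 0.46)]
brush_1 [([340.1, 165.6], 0.81)]
dropper [([297.4, 224.4], 0.84)]
bottle_2 [([223.5, 166.8], 0.88), ([259.5, 185.8], 0.56)]
top {'fx': 355.74139330613593, 'fy': 355.74139330613593, 'cx': 259.90610523576004, 'cy': 192.66178598569405, 'xyz': array([ 403.58144257,  224.73119907, 1112.05037664]), 'attitude': array([ 0.713461
[... 513 characters left out ...]

{'time_s': 1.5, 'joints': array([-1.40941715e+00,  3.12908037e-01,  1.49768757e+00,  2.05981977e-06,
        1.33102239e+00, -2.23391419e-01]), 'dq': array([-2.23955823e-03, -1.11911667e-03,  7.11991576e-05,  6.04913079e-05,
       -1.14563846e-03,  6.80245242e-04]), 'tau': array([ 7.61410570e-05, -4.12164581e+01, -2.59898722e+01, -1.80392008e-04,
        5.33546063e-04, -2.07897529e-06]), 'eef_pos': array([ 197.05118424, -486.62246362,  231.2947453 ]), 'ee_rot': array([-9.91897444e-06,  8.29260533e-01, -5.58862208e-01, -7.94925232e-06]), 'force': array([ 0.14028042,  0.5086531 , -0.55686816]), 'wrist_torque': array([-0.03984068, -0.03916296, -0.02196329]), 'grip_width': 0.9970464193515195}
```

View pictures.

```bash
python3 - <<'E'
import cv2
a=cv2.imread("pics/a_scene.png")[120:320,150:410]; cv2.imwrite("pics/b_scene.png",cv2.resize(a,None,fx=3,fy=3,interpolation=cv2.INTER_CUBIC))
a=cv2.imread("pics/a_top.png")[90:290,170:430]; cv2.imwrite("pics/b_top.png",cv2.resize(a,None,fx=3,fy=3,interpolation=cv2.INTER_CUBIC))
E
```

```text
(no output)
```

View pics/b_scene.png

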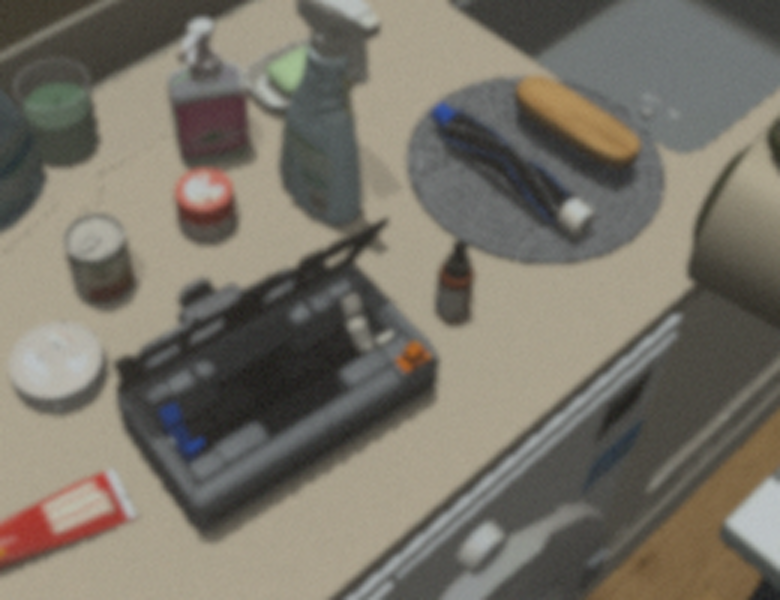

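View pics/b_top.png

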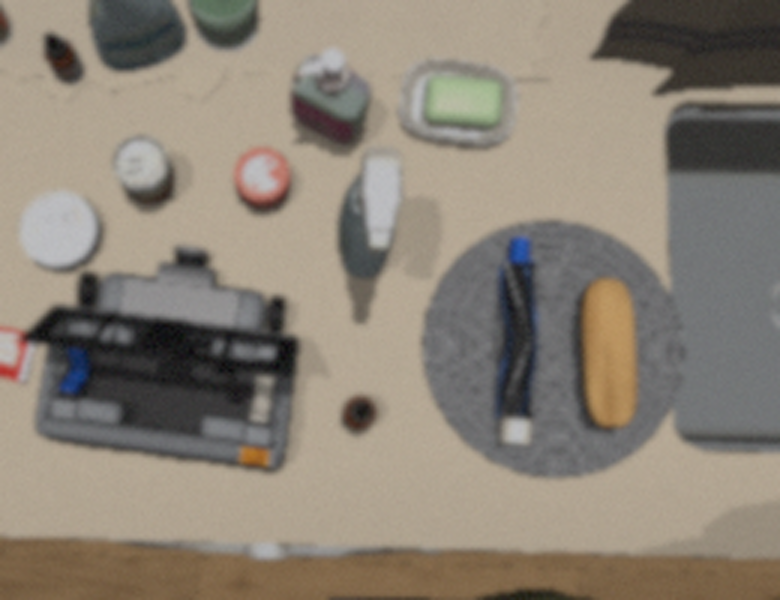

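View pics/a_scene.png

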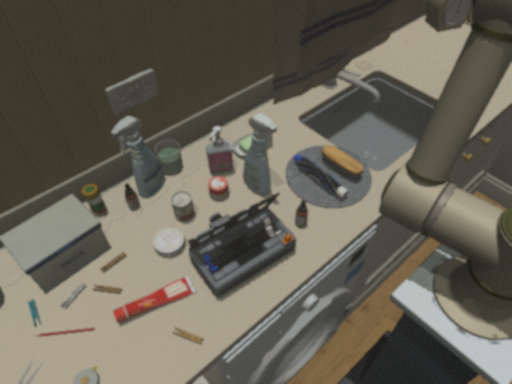

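View pics/a_top.png

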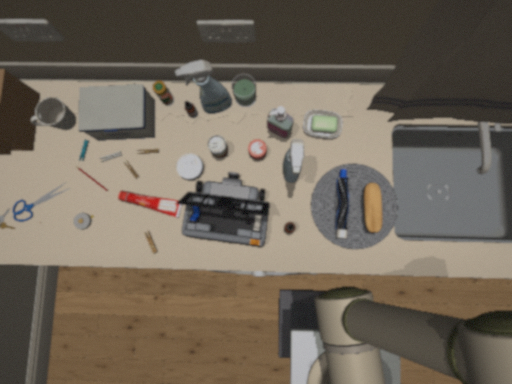

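```bash
cat > h.py <<'E'
import numpy as np
from scipy.spatial.transform import Rotation as R
from scipy.optimize import least_squares
CAM={'scene':dict(f=404.3783583759229,c=(260.23353222335265,198.75723810733558),t=np.array([21.05819551,720.76857218,922.85638463]),q=[-0.38195123,-0.13743036,0.31414838,0.85821731]),
'top':dict(f=355.74139330613593,c=(259.90610523576004,192.66178598569405),t=np.array([403.58144257,224.73119907,1112.05037664]),q=[0.71346196,0.06253887,-0.03845167,-0.69683742])}
for c in CAM.values():
    w,x,y,z=c['q']; c['R']=R.from_quat([x,y,z,w]).as_matrix()
def proj(n,P):
    c=CAM[n]; p=c['R'].T@(np.asarray(P,float)-c['t']); return np.array([c['c'][0]+c['f']*p[0]/-p[2], c['c'][1]-c['f']*p[1]/-p[2]])
def ray(n,px,z):
    c=CAM[n]; d=c['R']@np.array([(px[0]-c['c'][0])/c['f'],-(px[1]-c['c'][1])/c['f'],-1]); s=(z-c['t'][2])/d[2]; return c['t']+s*d
def head2w(h,p):
    x,y,a=h; return np.array([x+np.cos(a)*p[0]-np.sin(a)*p[1],y+np.sin(a)*p[0]+np.cos(a)*p[1],p[2]])
E
python3 - <<'E'
from h import *
print("roller top", [ray('top',p,25).round(1) for p in [(343.3,169.3),(342,237.7),(341.1,168.9),(345.5,238.2),(340.7,202.5)]])
print("roller scene",[ray('scene',p,25).round(1) for p in [(293.1,156.8),(345.6,194.2),(317.4,177.5)]])
obs=[('scene',(240.9,244.6),(0,0,44)),('scene',(209.2,267),(0,105,44)),('scene',(273.1,223.4),(0,-105,44)),('scene',(229.9,230),(56,0,64)),('scene',(287.7,236.8),(-63,-97,77)),
('top',(254.3,242),(-63,-97,80)),('top',(228.9,195.6),(56,0,64)),('top',(182.7,234),(-74,125,62)),('top',(263.3,245.7),(-74,-125,62)),
('scene',(219,293.5),(-74,125,62)),('scene',(295.5,239.5),(-74,-125,62))]
f=lambda h:np.concatenate([proj(n,head2w(h,p))-px for n,px,p in obs])
s=least_squares(f,[350,300,0],loss='soft_l1'); print(s.x,'\n',f(s.x).reshape(-1,2).round(1))
h=s.x
print('knob',head2w(h,(-63,-97,77)))
for n,px in [('scene',(237,214)),('top',(220.8,209.6))]:
  b=min((np.linalg.norm(proj(n,head2w(h,(56-108*np.cos(g),0,64+108*np.sin(g))))-px),g) for g in np.arange(0,2,.02)); print('guard',n,b)
for t,p in [('brush',(368.5,207.3)),('dropper',(291.9,230.9))]: print(t,ray('top',p,0))
print('dropper s',ray('scene',(297.4,224.4),0),'bottle2',ray('scene',(259.5,185.8),0),ray('top',(292.5,167.6),0),'brush',ray('scene',(340.1,165.6),0))
E
```

```text
roller top [array([638.2,   7.6,  25. ]), array([427.9,  13.1,  25. ]), array([639.3,  14.4,  25. ]), array([426.7,   2.6,  25. ]), array([534.5,  16.3,  25. ])]
roller scene [array([639.4,  16.1,  25. ]), array([425.4,  12.9,  25. ]), array([526.3,  25. ,  25. ])]
[481.44399895 363.6922359    6.1939818 ] 
 [[ 1.   1.2]
 [-1.7  0. ]
 [ 0.7  2.7]
 [-0.6 -2.8]
 [-0.6 -0.8]
 [ 0.6 -0.7]
 [-1.4  2. ]
 [-2.5  2.4]
 [ 1.   0.6]
 [-2.6 -3.8]
 [ 2.4 -2.7]]
knob [410.05321706 272.69027843  77.        ]
guard scene (np.float64(0.43626336436097174), np.float64(1.18))
guard top (np.float64(0.24997838543701095), np.float64(1.1400000000000001))
brush [524.42812678 -74.27972207   0.        ]
dropper [445.51583017 162.4015847    0.        ]
dropper s [454.39808987 182.13980223   0.        ] bottle2 [635.28273712 163.67340679   0.        ] [646.01678746 163.11768901   0.        ] brush [ 5.27276278e+02 -8.71713136e+01  1.13686838e-13]
```

```bash
cat >> h.py <<'E'
import cv2
def wire(im,n,segs,roi,k,fn):
    x0,y0,x1,y1=roi; a=cv2.resize(im[y0:y1,x0:x1],None,fx=k,fy=k,interpolation=cv2.INTER_CUBIC)
    def m(P):
        u=proj(n,P); return tuple(int(round(v)) for v in (((u[0]-x0+.5)*k-.5),((u[1]-y0+.5)*k-.5)))
    for A,B,col in segs: cv2.line(a,m(A),m(B),col,1,cv2.LINE_AA)
    cv2.imwrite(fn,a)
def box(h,x0,x1,y0,y1,z,col):
    c=[(x0,y0,z),(x1,y0,z),(x1,y1,z),(x0,y1,z)]; c=[head2w(h,p) for p in c]
    return [(c[i],c[(i+1)%4],col) for i in range(4)]
def headsegs(h,c0=0.01):
    s=box(h,-74,60,-125,125,62,(0,255,0))
    s+=box(h,-74,60,-125,125,0,(0,160,0))
    s+=box(h,-50,48,-40,40,14,(255,255,0))
    s+=[(head2w(h,(0,-105,44)),head2w(h,(0,105,44)),(255,0,255))]
    s+=box(h,-69,-57,-107+c0*0,-91,84,(0,0,255))
    return s
def rolsegs(mid,a,z=25,el=0,k=1):
    d=np.array([np.cos(a)*np.cos(el),np.sin(a)*np.cos(el),np.sin(el)]); n=np.array([-np.sin(a),np.cos(a),0]); m=np.array([mid[0],mid[1],z]); up=np.cross(d,n)
    s=[(m-105*d,m+105*d,(255,0,255))]
    for (l0,l1,r) in [(-105,-80,16),(-80,80,20),(80,105,11)]:
        for t in(-1,1): s.append((m+l0*d+t*r*n,m+l1*d+t*r*n,(0,255,0)))
        for l in (l0,l1): 
            th=np.linspace(0,2*np.pi,17)
            pts=[m+l*d+r*(np.cos(q)*n+np.sin(q)*up) for q in th]
            s+=[(pts[i],pts[i+1],(0,255,255)) for i in range(16)]
    return s
E
python3 - <<'E'
from rig import cams
from h import *
for n in ('scene','top'):
    a=np.mean([cams.capture(n).astype(float) for _ in range(4)],0)[:,:,::-1].astype(np.uint8); cv2.imwrite(f'pics/avg_{n}.png',np.ascontiguousarray(a))
E
cat > ov.py <<'E'
import sys
from h import *
h=[481.4,363.7,6.194-2*np.pi]; r=((533,11.5),0.0)
if len(sys.argv)>1: h=eval(sys.argv[1]); r=eval(sys.argv[2])
for n,roi,rr in (('scene',(180,190,310,305),(270,130,390,220)),('top',(170,160,280,260),(310,150,400,250))):
    im=cv2.imread(f'pics/avg_{n}.png')
    wire(im,n,headsegs(h),roi,6,f'pics/h_{n}.png'); wire(im,n,rolsegs(*r),rr,6,f'pics/r_{n}.png')
E
python3 ov.py
```

```text
(no output)
```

View pics/h_scene.png

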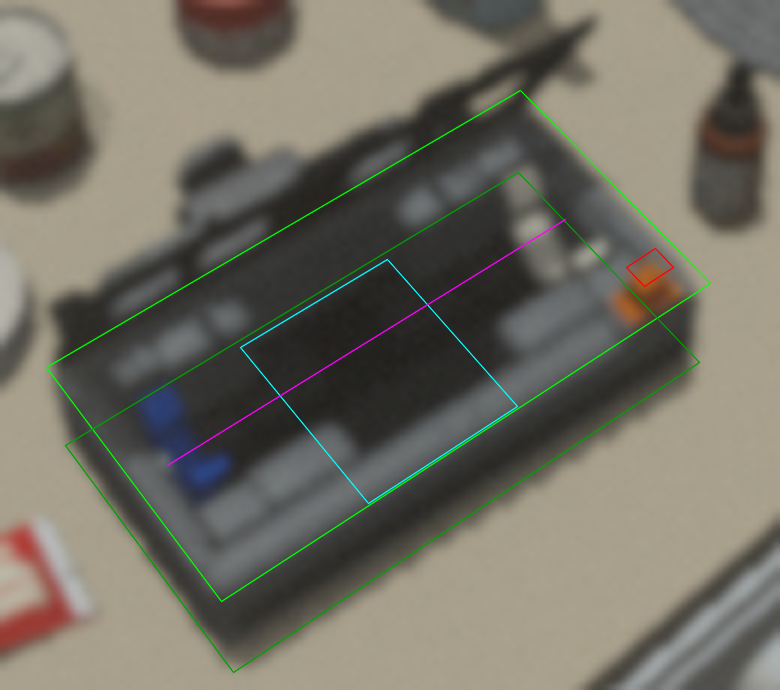

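View pics/h_top.png

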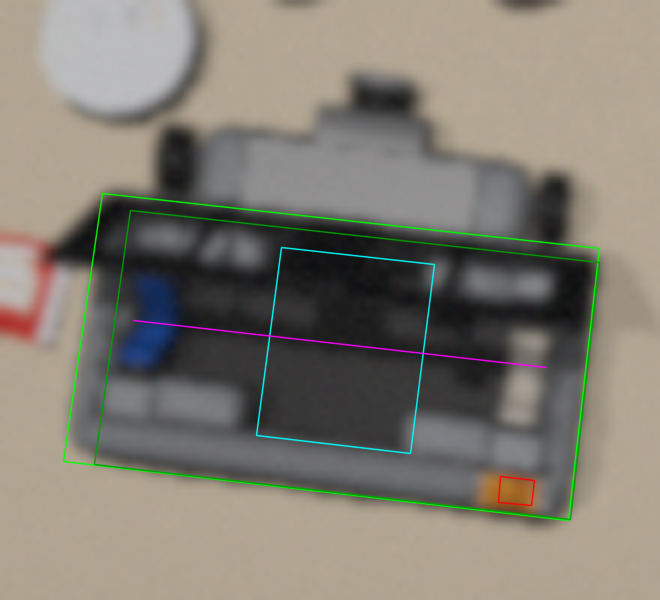

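View pics/r_scene.png

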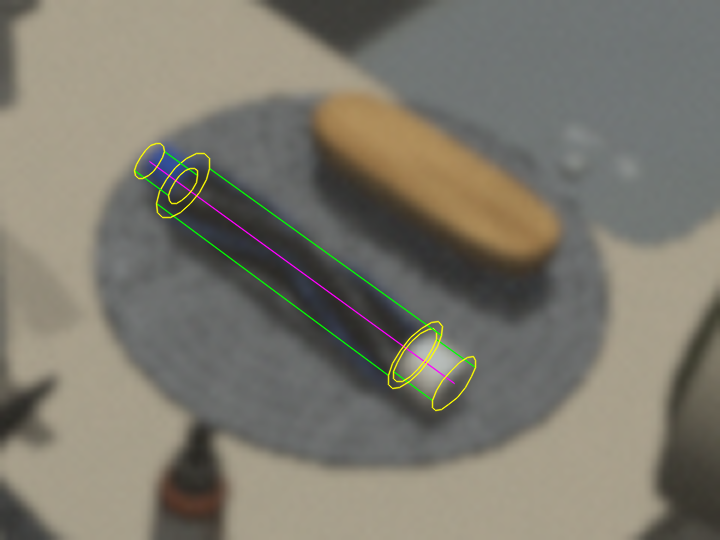

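View pics/r_top.png

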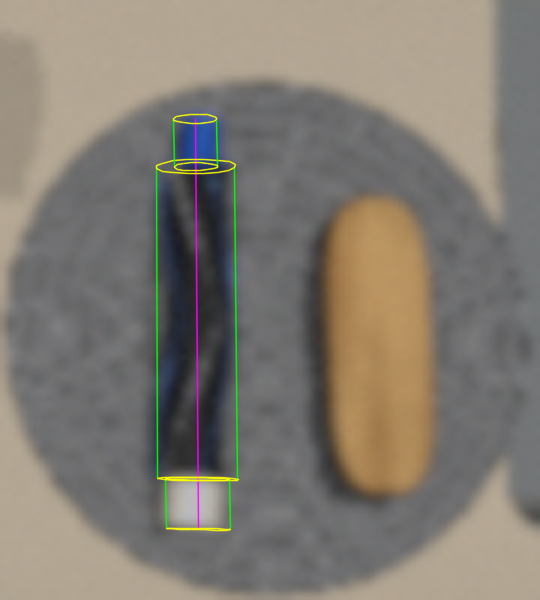

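```bash
cat > plan.py <<'E'
from h import *
H=[481.4,363.7,6.194-2*np.pi]
def cur():
    from rig import ctrl
    s=ctrl.sense(); w,x,y,z=s['ee_rot']; M=R.from_quat([x,y,z,w]).as_matrix()
    return s['eef_pos'],np.degrees(np.arctan2(M[1,0],M[0,0])),s
def hp(x,y,z,H=None):
    import plan; return head2w(H or plan.H,(x,y,z))
def plan(wps,start=None,v=40,nd=3):
    """wps: (P world, psi deg, [speed])"""
    if start is None: p,a,_=cur()
    else: p,a=start
    p=np.array(p,float); rows=[]
    for wp in wps:
        P,A=np.array(wp[0],float),wp[1]; vv=wp[2] if len(wp)>2 else v
        n=max(1,int(np.ceil(max(np.linalg.norm(P-p)/vv,abs(A-a)/8.0))))
        for i in range(n):
            d=(P-p)/(n-i); da=(A-a)/(n-i); c,s=np.cos(np.radians(a)),np.sin(np.radians(a))
            t=np.round(np.array([d[0]*c+d[1]*s,d[0]*s-d[1]*c,-d[2]])/750,nd)+0.
            r=round(-da/45,nd)+0.
            rows.append([[float(q) for q in t],[0,0,r]])
            q=t*750; p=p+np.array([q[0]*c+q[1]*s,q[0]*s-q[1]*c,-q[2]]); a=a-r*45
    print(len(rows),'rows ->',p.round(1),round(a,1))
    for i in range(0,len(rows),20): print(str(rows[i:i+20]).replace(' ',''))
E
python3 - <<'E'
from plan import *
p,a,s=cur(); print(p,a,s['time_s'])
plan([(hp(-70,-60,230),-5),(hp(-45,0,142),-5)],v=45)
E
```

```text
[ 197.06031325 -486.61345585  231.2774388 ] -67.95325627354839 1.9
22 rows -> [436.9 368.  142. ] -5.0
[[[-0.046,-0.035,0.0],[0,0,np.float64(-0.074)]],[[-0.044,-0.037,0.0],[0,0,np.float64(-0.074)]],[[-0.042,-0.04,0.0],[0,0,np.float64(-0.074)]],[[-0.04,-0.042,0.0],[0,0,np.float64(-0.074)]],[[-0.037,-0.044,0.0],[0,0,np.float64(-0.074)]],[[-0.034,-0.046,0.0],[0,0,np.float64(-0.073)]],[[-0.032,-0.048,0.0],[0,0,np.float64(-0.074)]],[[-0.029,-0.05,0.0],[0,0,np.float64(-0.073)]],[[-0.026,-0.052,0.0],[0,0,np.float64(-0.074)]],[[-0.023,-0.053,0.0],[0,0,np.float64(-0.073)]],[[-0.02,-0.054,0.0],[0,0,np.float64(-0.074)]],[[-0.017,-0.055,0.0],[0,0,np.float64(-0.073)]],[[-0.013,-0.056,0.0],[0,0,np.float64(-0.074)]],[[-0.01,-0.057,0.0],[0,0,np.float64(-0.073)]],[[-0.007,-0.058,0.0],[0,0,np.float64(-0.074)]],[[-0.003,-0.058,0.0],[0,0,np.float64(-0.073)]],[[0.0,-0.058,0.001],[0,0,np.float64(-0.074)]],[[0.003,-0.058,0.0],[0,0,np.float64(-0.073)]],[[0.006,-0.058,0.001],[0,0,np.float64(-0.074)]],[[0.011,-0.027,0.039],[0,0,np.float64(0.0)]]]
[[[0.011,-0.026,0.039],[0,0,np.float64(0.0)]],[[0.012,-0.027,0.039],[0,0,np.float64(0.0)]]]
```

Call:
play_rows:
  grip: 1
  squeeze: 40
  steps:
    - [[-0.046,-0.035,0],[0,0,-0.074]]
    - [[-0.044,-0.037,0],[0,0,-0.074]]
    - [[-0.042,-0.04,0],[0,0,-0.074]]
    - [[-0.04,-0.042,0],[0,0,-0.074]]
    - [[-0.037,-0.044,0],[0,0,-0.074]]
    - [[-0.034,-0.046,0],[0,0,-0.073]]
    - [[-0.032,-0.048,0],[0,0,-0.074]]
    - [[-0.029,-0.05,0],[0,0,-0.073]]
    - [[-0.026,-0.052,0],[0,0,-0.074]]
    - [[-0.023,-0.053,0],[0,0,-0.073]]
    - [[-0.02,-0.054,0],[0,0,-0.074]]
    - [[-0.017,-0.055,0],[0,0,-0.073]]
    - [[-0.013,-0.056,0],[0,0,-0.074]]
    - [[-0.01,-0.057,0],[0,0,-0.073]]
    - [[-0.007,-0.058,0],[0,0,-0.074]]
    - [[-0.003,-0.058,0],[0,0,-0.073]]
    - [[0,-0.058,0.001],[0,0,-0.074]]
    - [[0.003,-0.058,0],[0,0,-0.073]]
    - [[0.006,-0.058,0.001],[0,0,-0.074]]

```text
time_s: 3.8
eef_pos: [406.3, 312.5, 229.8]
ee_rot: [-0.0, 0.999, -0.042, 0.0]
force: [0.7, -1.1, -0.0]
grip_width: -0.001
```

```bash
sed -i 's/r=round(-da\/45,nd)+0./r=float(round(-da\/45,nd)+0.)/' plan.py; python3 - <<'E'
from plan import *
plan([(hp(-45,0,142),-5),(hp(0,0,142),-5,25),(hp(65,0,142),-5,15)],v=45)
E
```

```text
10 rows -> [546.5 358.2 142.1] -5.0
[[[0.011,-0.026,0.039],[0,0,0.001]],[[0.011,-0.025,0.039],[0,0,0.001]],[[0.012,-0.026,0.039],[0,0,0.002]],[[0.03,0.0,0.0],[0,0,0.0]],[[0.03,0.0,0.0],[0,0,0.0]],[[0.017,0.0,0.0],[0,0,0.0]],[[0.017,0.0,0.0],[0,0,0.0]],[[0.018,0.0,0.0],[0,0,0.0]],[[0.017,0.0,0.0],[0,0,0.0]],[[0.018,0.0,0.0],[0,0,0.0]]]
```

Call:
play_rows:
  steps:
    - [[0.011,-0.026,0.039],[0,0,0.001]]
    - [[0.011,-0.025,0.039],[0,0,0.001]]
    - [[0.012,-0.026,0.039],[0,0,0.002]]
    - [[0.03,0,0],[0,0,0]]
    - [[0.03,0,0],[0,0,0]]
    - [[0.017,0,0],[0,0,0]]
    - [[0.017,0,0],[0,0,0]]
    - [[0.018,0,0],[0,0,0]]
    - [[0.017,0,0],[0,0,0]]
    - [[0.018,0,0],[0,0,0]]

```text
time_s: 4.8
eef_pos: [546.8, 355.7, 141.8]
ee_rot: [0.0, 0.999, -0.045, -0.0]
force: [-1.2, -0.2, -0.3]
grip_width: -0.001
```

```bash
python3 - <<'E'
from plan import *
from rig import cams
print(cur()[:2])
a=cams.capture('scene')[:,:,::-1]; cv2.imwrite('pics/c1.png',cv2.resize(a[150:310,170:330],None,fx=4,fy=4,interpolation=cv2.INTER_CUBIC))
E
```

```text
(array([546.75966892, 355.74552657, 141.79107115]), np.float64(-5.175596232561342))
```

View pics/c1.png

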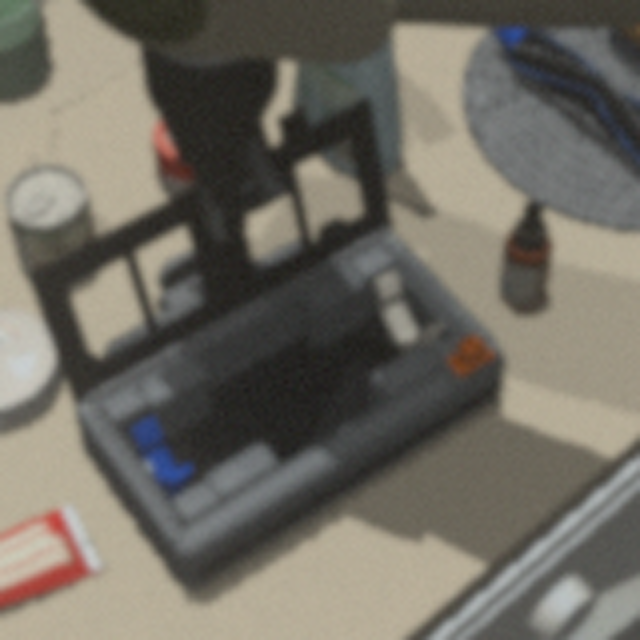

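Call:
play_rows:
  steps:
    - [[0.008,0,0],[0,0,0]]
    - [[0.008,0,0],[0,0,0]]
    - [[0.006,0,0],[0,0,0]]

```text
time_s: 5.15
eef_pos: [562.8, 354.4, 142.0]
ee_rot: [0.0, 0.999, -0.045, -0.0]
force: [-12.4, -0.3, -0.5]
grip_width: -0.001
```

```bash
python3 - <<'E'
from plan import *
p,a,_=cur()
plan([(hp(-30,0,150),-5),((425,250,200),-25),((430,90,190),-65),((533,11.5,130),-90)],v=47)
E
```

```text
15 rows -> [532.9  11.9 130. ] -90.0
[[[-0.05,-0.001,-0.004],[0,0,-0.001]],[[-0.05,-0.001,-0.003],[0,0,-0.001]],[[-0.049,-0.001,-0.004],[0,0,-0.002]],[[-0.007,0.053,-0.022],[0,0,0.148]],[[-0.001,0.053,-0.022],[0,0,0.148]],[[0.004,0.053,-0.022],[0,0,0.149]],[[0.019,0.038,0.003],[0,0,0.178]],[[0.025,0.035,0.003],[0,0,0.178]],[[0.029,0.031,0.002],[0,0,0.178]],[[0.033,0.027,0.003],[0,0,0.177]],[[0.037,0.022,0.002],[0,0,0.178]],[[0.038,-0.02,0.02],[0,0,0.139]],[[0.036,-0.024,0.02],[0,0,0.139]],[[0.033,-0.028,0.02],[0,0,0.139]],[[0.029,-0.031,0.02],[0,0,0.138]]]
```

Call:
play_rows:
  grip: 0.3
  steps:
    - [[-0.05,-0.001,-0.004],[0,0,-0.001]]
    - [[-0.05,-0.001,-0.003],[0,0,-0.001]]
    - [[-0.049,-0.001,-0.004],[0,0,-0.002]]
    - [[-0.007,0.053,-0.022],[0,0,0.148]]
    - [[-0.001,0.053,-0.022],[0,0,0.148]]
    - [[0.004,0.053,-0.022],[0,0,0.149]]
    - [[0.019,0.038,0.003],[0,0,0.178]]
    - [[0.025,0.035,0.003],[0,0,0.178]]
    - [[0.029,0.031,0.002],[0,0,0.178]]
    - [[0.033,0.027,0.003],[0,0,0.177]]
    - [[0.037,0.022,0.002],[0,0,0.178]]
    - [[0.038,-0.02,0.02],[0,0,0.139]]
    - [[0.036,-0.024,0.02],[0,0,0.139]]
    - [[0.033,-0.028,0.02],[0,0,0.139]]
    - [[0.029,-0.031,0.02],[0,0,0.138]]

```text
time_s: 6.65
eef_pos: [534.1, 10.8, 129.7]
ee_rot: [0.0, -0.705, 0.709, -0.0]
force: [-0.6, -0.6, 0.3]
grip_width: 0.701
```

```bash
python3 - <<'E'
from plan import *
from rig import cams
p,a,s=cur(); print(p,a,s['grip_width'],s['time_s'])
for n in ('scene','top'):
    A=np.mean([cams.capture(n).astype(float) for _ in range(4)],0)[:,:,::-1].astype(np.uint8); cv2.imwrite(f'pics/avg2_{n}.png',np.ascontiguousarray(A))
    for t in ["seat_mid","seat_drive","seat_bearing","guard_hinge","guard_edge","catch_knob"]:
        print(n,t,[(r["pixel"],round(r["p"],2)) for r in cams.tip_of(n,t)[:2]])
for n,roi in (('scene',(180,190,310,305)),('top',(170,160,280,260))):
    wire(cv2.imread(f'pics/avg2_{n}.png'),n,[],roi,6,f'pics/d_{n}.png')
wire(cv2.imread('pics/avg2_top.png'),'top',[],(230,100,410,250),4,'pics/d_full.png')
E
```

```text
[534.13181836  10.77453607 129.73311464] -90.26753192531213 0.7007522567127646 6.65
scene seat_mid [([244.2, 246.3], 0.63)]
scene seat_drive [([208.3, 268.8], 0.78)]
scene seat_bearing [([275.4, 226.7], 0.98), ([246.5, 146.7], 0.31)]
scene guard_hinge [([227.7, 229.4], 0.89)]
scene guard_edge [([215.4, 192.0], 0.78), ([221.9, 167.1], 0.18)]
scene catch_knob [([288.7, 236.8], 0.52)]
top seat_mid [([226.8, 221.3], 0.9)]
top seat_drive [([256.2, 238.4], 0.6), ([259.2, 220.5], 0.55)]
top seat_bearing [([258.9, 219.6], 0.57)]
top guard_hinge [([228.8, 195.8], 0.95)]
top guard_edge [([226.4, 176.1], 0.95)]
top catch_knob [([290.1, 229.5], 0.63), ([254.1, 243.0], 0.4)]
```

View pics/d_scene.png

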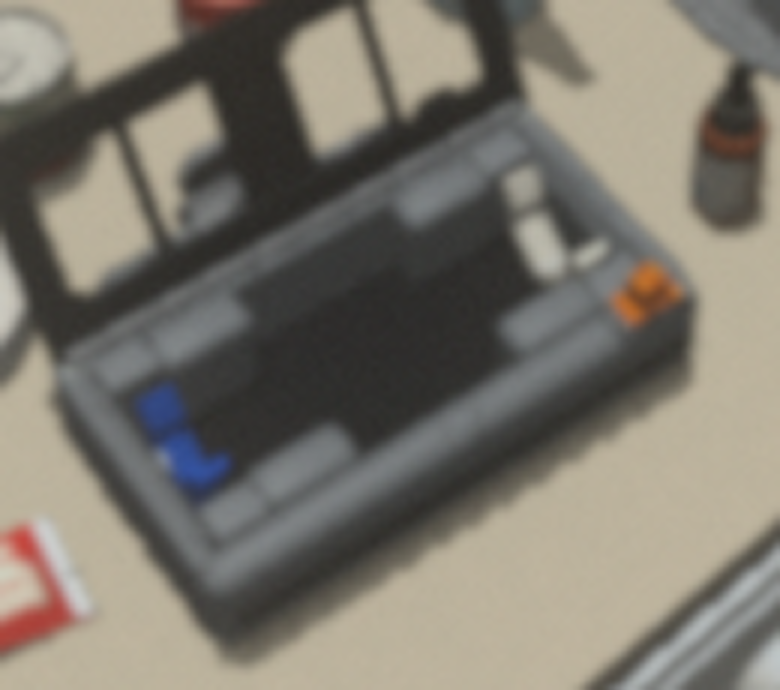

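View pics/d_top.png

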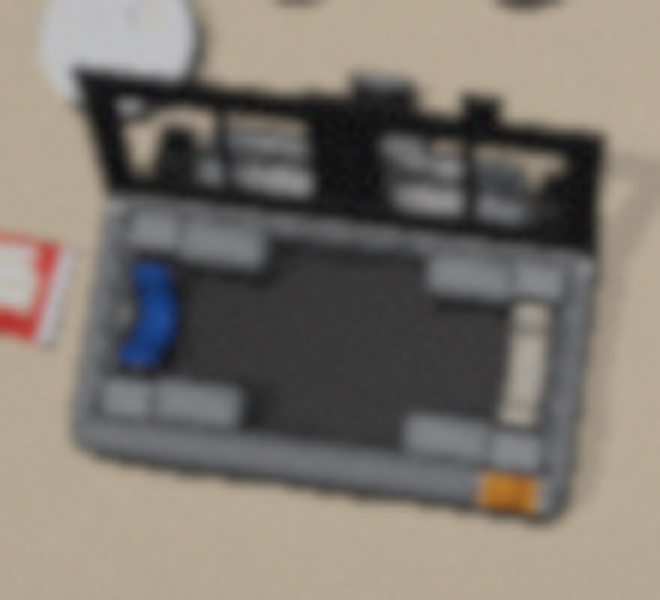

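View pics/d_full.png

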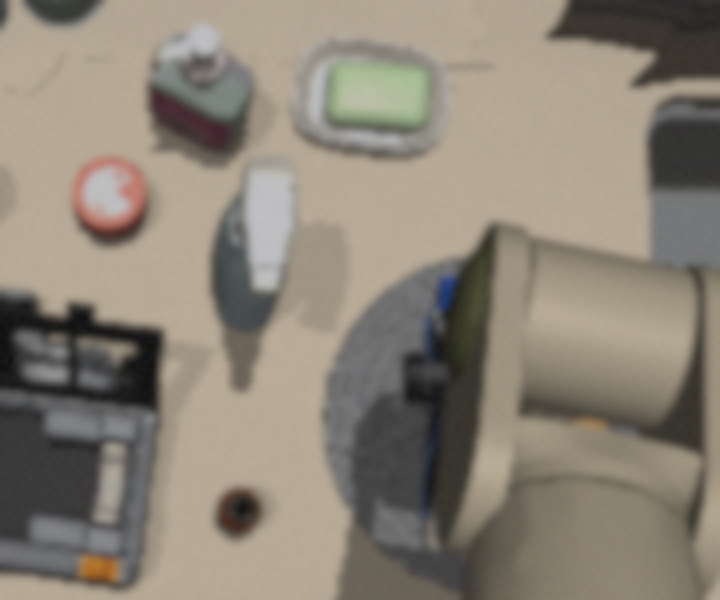

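```bash
cat > ov2.py <<'E'
import sys
from h import *
h=eval(sys.argv[1]); zc=float(sys.argv[2])
s=box(h,-50,48,-40,40,62,(255,255,0))+box(h,-74,56,-125,125,62,(0,255,0))+box(h,-20,20,87.5,103.5,zc,(0,255,255))+box(h,-20,20,-103.5,-87.5,zc,(0,0,255))
s+=box(h,-69,-57,-105,-89,84,(255,0,255))
s+=[(head2w(h,(56,-124,64)),head2w(h,(56,124,64)),(255,255,255))]
for n,roi in (('scene',(180,190,310,305)),('top',(170,160,280,260))):
    wire(cv2.imread(f'pics/avg2_{n}.png'),n,s,roi,6,f'pics/e_{n}.png')
E
python3 ov2.py "[481.4,363.7,6.194-2*np.pi]" 58
```

```text
(no output)
```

View pics/e_scene.png

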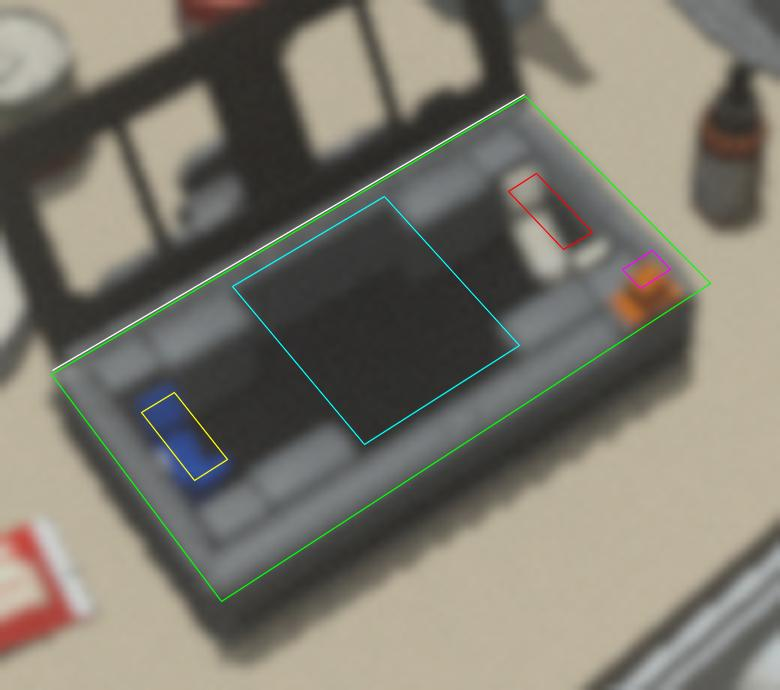

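View pics/e_top.png

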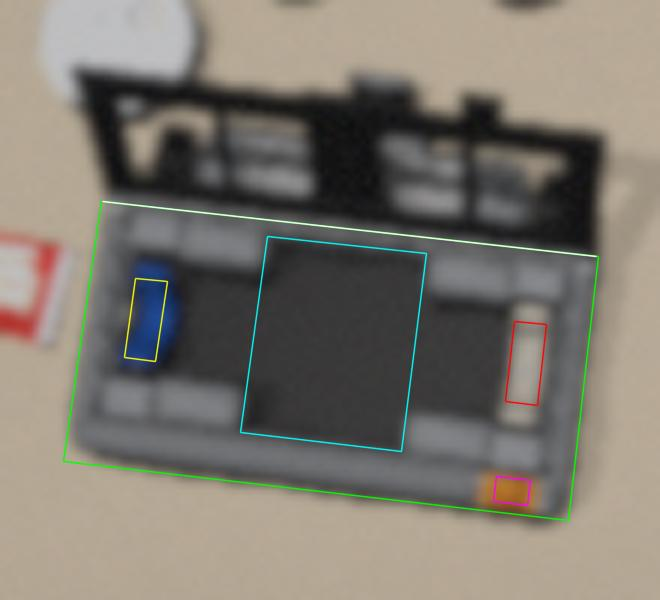

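```bash
python3 ov2.py "[480.7,363.2,-0.099]" 58; python3 - <<'E'
from plan import *
p,a,_=cur()
plan([((533,11.5,60),-90),((533,11.5,7),-90,14)],v=40)
E
```

```text
6 rows -> [532.9  11.8   7. ] -90.0
[[[0.0,0.0,0.047],[0,0,0.0]],[[0.0,0.0,0.046],[0,0,0.0]],[[0.0,0.0,0.018],[0,0,0.0]],[[0.0,0.0,0.018],[0,0,0.0]],[[0.0,0.0,0.018],[0,0,0.0]],[[0.0,0.0,0.017],[0,0,0.0]]]
```

View pics/e_scene.png

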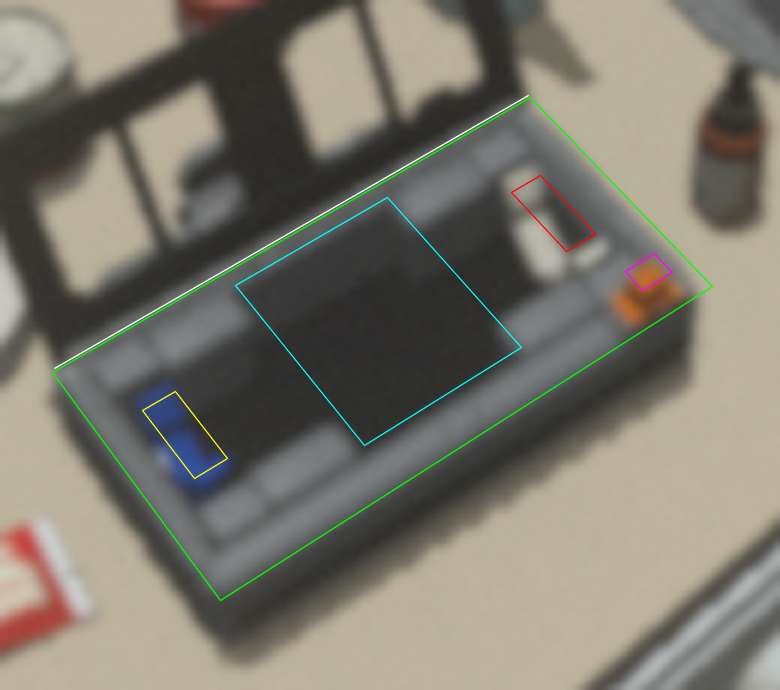

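View pics/e_top.png

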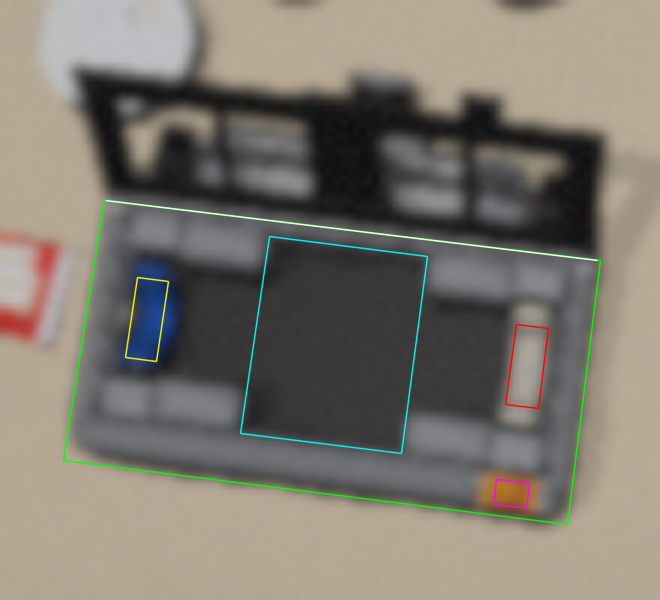

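Call:
play_rows:
  steps:
    - [[0,0.001,0.047],[0,0,0]]
    - [[0,0.001,0.046],[0,0,-0.006]]
    - [[0,0,0.018],[0,0,0]]
    - [[0,0,0.018],[0,0,0]]
    - [[0,0,0.018],[0,0,0]]
    - [[0,0,0.016],[0,0,0]]

```text
time_s: 8.25
eef_pos: [532.0, 11.7, 7.6]
ee_rot: [-0.0, 0.709, -0.705, 0.001]
force: [0.2, -0.0, -0.4]
grip_width: 0.7
```

Call:
play_rows:
  grip: 1
  squeeze: 35
  steps:
    - [[0,0,0],[0,0,0]]
    - [[0,0,0],[0,0,0]]
    - [[0,0,0],[0,0,0]]
    - [[0,0,0],[0,0,0]]
    - [[0,0,0],[0,0,0]]
    - [[0,0,-0.008],[0,0,0]]
    - [[0,0,-0.03],[0,0,0]]
    - [[0,0,-0.05],[0,0,0]]
    - [[0,0,-0.06],[0,0,0]]
    - [[0,0,-0.04],[0,0,0]]

```text
time_s: 9.25
eef_pos: [532.0, 11.7, 152.3]
ee_rot: [-0.001, 0.709, -0.705, 0.001]
force: [0.7, 0.0, -1.5]
grip_width: 0.46
```

```bash
sed -i 's/^H=.*/H=[480.9,363.5,-0.095]/' plan.py; python3 - <<'E'
from plan import *
p,a,s=cur(); print(p,a,s['force'],s['grip_width'])
a2=-90+np.degrees(H[2])+90-0
plan([((440,15,160),-50),((425,140,160),a2),((435,300,165),a2),(hp(0,0,135),a2,30)],v=45)
E
```

```text
[532.00222533  11.72631856 152.28628714] -89.72667647026478 [ 0.66908977  0.00380529 -1.50823165] 0.4596842136301123
18 rows -> [481.  363.6 135. ] -5.4
[[[-0.001,0.025,-0.002],[0,0,-0.177]],[[-0.004,0.024,-0.002],[0,0,-0.176]],[[-0.008,0.023,-0.002],[0,0,-0.177]],[[-0.011,0.022,-0.002],[0,0,-0.176]],[[-0.014,0.02,-0.002],[0,0,-0.177]],[[-0.023,-0.015,0.0],[0,0,-0.165]],[[-0.021,-0.018,0.0],[0,0,-0.165]],[[-0.019,-0.021,0.0],[0,0,-0.165]],[[-0.016,-0.023,0.0],[0,0,-0.165]],[[-0.013,-0.025,0.0],[0,0,-0.165]],[[-0.009,-0.026,0.0],[0,0,-0.165]],[[-0.002,-0.053,-0.002],[0,0,0.0]],[[-0.002,-0.054,-0.002],[0,0,0.0]],[[-0.002,-0.053,-0.001],[0,0,0.0]],[[-0.001,-0.054,-0.002],[0,0,0.0]],[[0.018,-0.03,0.013],[0,0,0.0]],[[0.017,-0.03,0.014],[0,0,0.0]],[[0.018,-0.03,0.013],[0,0,0.0]]]
```

Call:
play_rows:
  steps:
    - [[-0.001,0.025,-0.002],[0,0,-0.177]]
    - [[-0.004,0.024,-0.002],[0,0,-0.176]]
    - [[-0.008,0.023,-0.002],[0,0,-0.177]]
    - [[-0.011,0.022,-0.002],[0,0,-0.176]]
    - [[-0.014,0.02,-0.002],[0,0,-0.177]]
    - [[-0.023,-0.015,0],[0,0,-0.165]]
    - [[-0.021,-0.018,0],[0,0,-0.165]]
    - [[-0.019,-0.021,0],[0,0,-0.165]]
    - [[-0.016,-0.023,0],[0,0,-0.165]]
    - [[-0.013,-0.025,0],[0,0,-0.165]]
    - [[-0.009,-0.026,0],[0,0,-0.165]]
    - [[-0.002,-0.053,-0.002],[0,0,0]]
    - [[-0.002,-0.054,-0.002],[0,0,0]]
    - [[-0.002,-0.053,-0.001],[0,0,0]]
    - [[-0.001,-0.054,-0.002],[0,0,0]]
    - [[0.018,-0.03,0.013],[0,0,0]]
    - [[0.017,-0.03,0.014],[0,0,0]]
    - [[0.018,-0.03,0.013],[0,0,0]]

```text
time_s: 11.05
eef_pos: [480.7, 364.8, 131.5]
ee_rot: [0.0, 0.999, -0.047, 0.0]
force: [0.1, -1.8, -2.0]
grip_width: 0.455
```

```bash
cat > look.py <<'E'
import sys
from plan import *
from rig import cams
tag=sys.argv[1]
p,a,s=cur(); print(p,a,s['force'],s['grip_width'],s['time_s'])
zo=float(sys.argv[2]) if len(sys.argv)>2 else 21
off=float(sys.argv[3]) if len(sys.argv)>3 else 0
d=np.array([np.cos(np.radians(a+90)),np.sin(np.radians(a+90)),0])
m=p+off*d; print('roller in head coords', end=' ')
c,sn=np.cos(H[2]),np.sin(H[2]); q=m[:2]-H[:2]; print((c*q[0]+sn*q[1]).round(1),(-sn*q[0]+c*q[1]).round(1))
for n,roi in (('scene',(170,170,310,295)),('top',(165,150,285,260))):
    A=np.mean([cams.capture(n).astype(float) for _ in range(4)],0)[:,:,::-1].astype(np.uint8); A=np.ascontiguousarray(A)
    cv2.imwrite(f'pics/{tag}_{n}_raw.png',A)
    wire(A,n,rolsegs(m[:2],np.radians(a+90),p[2]+zo) ,roi,5,f'pics/{tag}_{n}.png')
E
python3 look.py f
```

```text
[480.71723037 364.77369451 131.54576765] -5.414464442285692 [ 0.13884715 -1.79928778 -1.97034728] 0.4550701632154943 11.05
roller in head coords -0.3 1.3
```

View pics/f_scene.png

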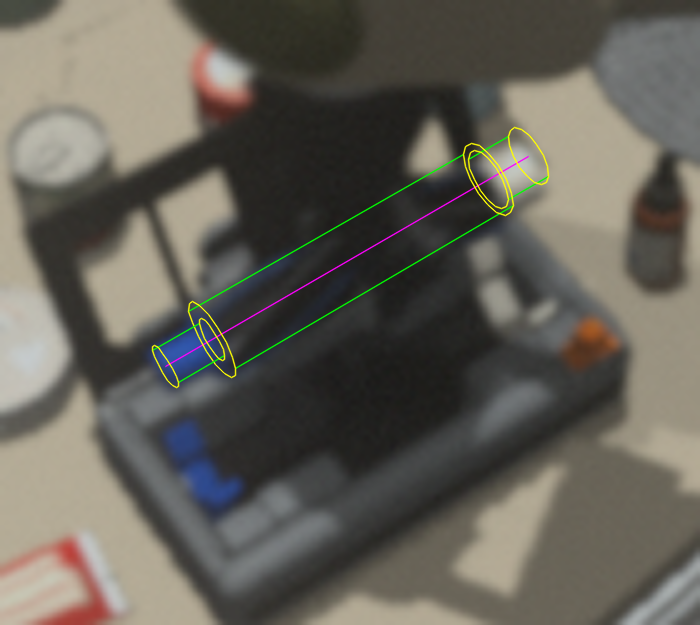

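View pics/f_top.png

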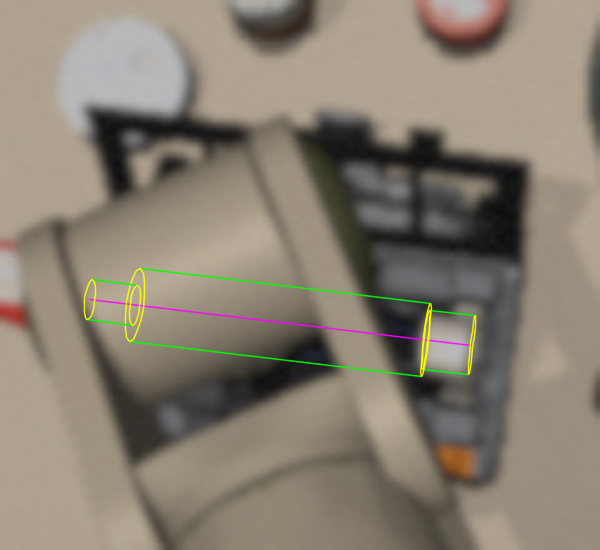

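```bash
python3 - <<'E'
import cv2,numpy as np
a=cv2.imread('pics/f_scene_raw.png'); t=cv2.imread('pics/f_top_raw.png')
k=10
z=lambda i,x,y,w,h:cv2.resize(i[y:y+h,x:x+w],None,fx=k,fy=k,interpolation=cv2.INTER_CUBIC)
A=z(a,194,230,36,30);B=z(a,256,190,36,30);C=z(t,242,206,36,30)
cv2.imwrite('pics/g.png',np.hstack([A,B])); cv2.imwrite('pics/g2.png',C)
from plan import *
p,an,_=cur()
d=np.array([np.cos(np.radians(an+90)),np.sin(np.radians(an+90)),0])
for zo in (17,19,21): print(zo,[proj('scene',p+[0,0,zo]+l*d).round(2) for l in (105,80,-80,-105)],[proj('top',p+[0,0,zo]+l*d).round(2) for l in (-80,-105)])
E
```

```text
17 [array([203.33, 243.29]), array([212.6 , 237.91]), array([267.67, 205.98]), array([275.66, 201.35])] [array([250.33, 217.67]), array([259.49, 218.77])]
19 [array([203.24, 242.79]), array([212.53, 237.42]), array([267.69, 205.47]), array([275.69, 200.83])] [array([250.29, 217.61]), array([259.46, 218.71])]
21 [array([203.15, 242.3 ]), array([212.45, 236.92]), array([267.7 , 204.96]), array([275.72, 200.32])] [array([250.25, 217.56]), array([259.44, 218.66])]
```

View pics/g.png

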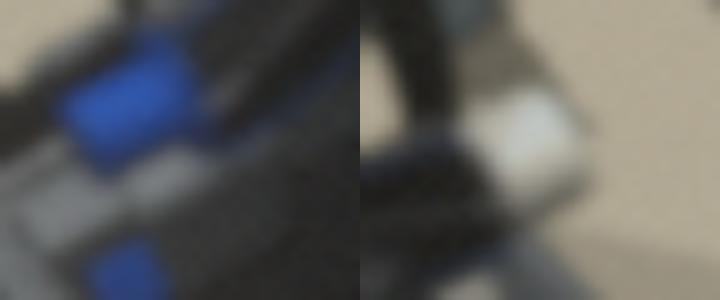

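View pics/g2.png

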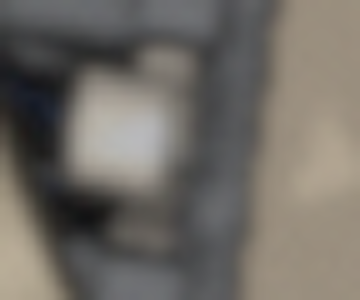

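```bash
python3 - <<'E'
from plan import *
plan([(hp(0.5,-1.2,80),-5.44,25),(hp(0.5,-1.2,62),-5.44,9)],nd=4)
E
```

```text
6 rows -> [481.3 362.2  62. ] -5.4
[[[0.0004,0.0004,0.0233],[0,0,-0.0002]],[[0.0004,0.0004,0.0233],[0,0,-0.0003]],[[0.0005,0.0004,0.0232],[0,0,-0.0002]],[[0.0,0.0,0.008],[0,0,0.0]],[[0.0,0.0,0.008],[0,0,0.0]],[[0.0,0.0,0.008],[0,0,0.0]]]
```

Call:
play_rows:
  steps:
    - [[0.0004,0.0011,0.0233],[0,0,0]]
    - [[0.0004,0.0011,0.0233],[0,0,0]]
    - [[0.0005,0.001,0.0232],[0,0,0]]
    - [[0,0,0.008],[0,0,0]]
    - [[0,0,0.008],[0,0,0]]
    - [[0,0,0.008],[0,0,0]]
    - [[0,0,0],[0,0,0]]

```text
time_s: 12.15
eef_pos: [481.1, 361.1, 61.0]
ee_rot: [0.0, 0.999, -0.048, -0.0]
force: [-0.1, -0.7, -0.7]
grip_width: 0.455
```

```bash
python3 look.py k 18 1.3
```

```text
[481.11176027 361.13033489  60.99634301] -5.449626121009465 [-0.08579194 -0.72375213 -0.72599406] 0.4548236213937607 12.15
roller in head coords 0.4 -1.0
```

View pics/k_scene.png

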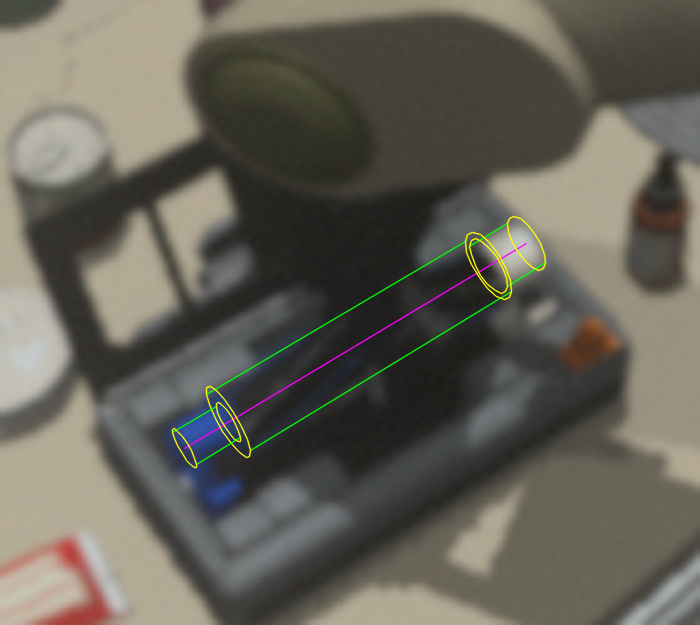

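View pics/k_top.png

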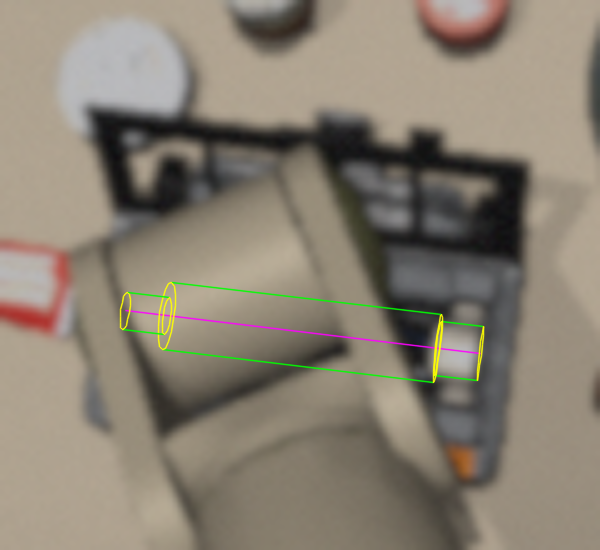

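```bash
python3 - <<'E'
import cv2,numpy as np
from plan import *
t=cv2.imread('pics/k_top_raw.png'); t2=cv2.imread('pics/avg2_top.png');k=10
z=lambda i,x,y,w,h:cv2.resize(i[y:y+h,x:x+w],None,fx=k,fy=k,interpolation=cv2.INTER_CUBIC)
cv2.imwrite('pics/g.png',np.hstack([z(t,242,206,36,36),z(t2,242,206,36,36)]))
# white profiles
g=t.astype(float).mean(2); g2=t2.astype(float).mean(2)
print(np.round(g[217:223,243:268].mean(0)).astype(int)); 
print(np.round(g2[217:223,243:268].mean(0)).astype(int))
E
```

```text
[118  94  66  45  32  31  42  71 115 151 169 174 175 175 174 169 151 119
  85  77  86  95  98  94  99]
[ 59  59  59  59  59  59  59  59  59  60  66  90 127 152 160 160 152 128
 100  89  94 102 105 102 106]
```

View pics/g.png

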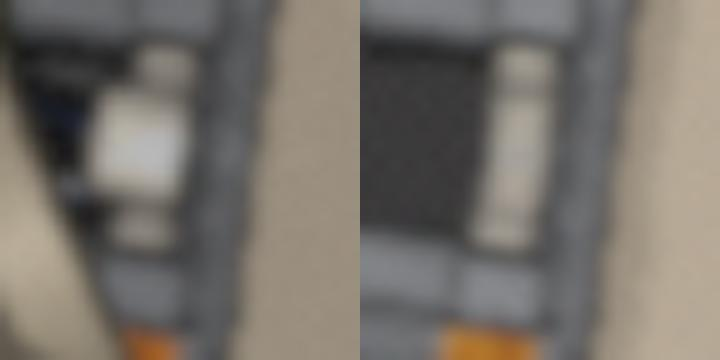

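```bash
python3 - <<'E'
from plan import *
for z in (80,92):print([ray('top',(u,220),z).round(1) for u in(250.7,259.8)])
for z in (28,40):print([ray('top',(u,220),z).round(1) for u in(254.5,260.1)])
E
```

```text
[array([471. , 286.6,  80. ]), array([471.7, 260.2,  80. ])]
[array([470.2, 285.9,  92. ]), array([470.9, 259.7,  92. ])]
[array([474.7, 278.1,  28. ]), array([475.1, 261. ,  28. ])]
[array([473.9, 277.5,  40. ]), array([474.3, 260.6,  40. ])]
```

Call:
play_rows:
  steps:
    - [[0,0,0.008],[0,0,0]]
    - [[0,0,0.008],[0,0,0]]
    - [[0,0,0.008],[0,0,0]]
    - [[0,0,0.006],[0,0,0]]
    - [[0,0,0],[0,0,0]]

```text
time_s: 13.05
eef_pos: [480.9, 361.0, 37.8]
ee_rot: [0.0, 0.999, -0.048, -0.001]
force: [-0.1, -0.2, -1.5]
grip_width: 0.459
```

Call:
play_rows:
  steps:
    - [[0,0,0.004],[0,0,0]]
    - [[0,0,0.004],[0,0,0]]
    - [[0,0,0.003],[0,0,0]]
    - [[0,0,0],[0,0,0]]

```text
time_s: 13.45
eef_pos: [481.1, 361.1, 30.1]
ee_rot: [0.0, 0.999, -0.048, -0.0]
force: [-0.1, 0.1, -1.6]
grip_width: 0.454
```

Call:
play_rows:
  steps:
    - [[0,0,0.003],[0,0,0]]
    - [[0,0,0.002],[0,0,0]]
    - [[0,0,0],[0,0,0]]

```text
time_s: 13.75
eef_pos: [481.7, 361.3, 27.3]
ee_rot: [-0.0, 0.999, -0.047, 0.001]
force: [-0.2, -1.1, 1.7]
grip_width: 0.459
```

```bash
python3 look.py m 17.5 1.3
```

```text
[481.66927821 361.26698063  27.26465746] -5.390486966413781 [-0.18897511 -1.1117582   1.70958728] 0.45931990895640235 13.75
roller in head coords 1.0 -0.8
```

View pics/m_scene.png

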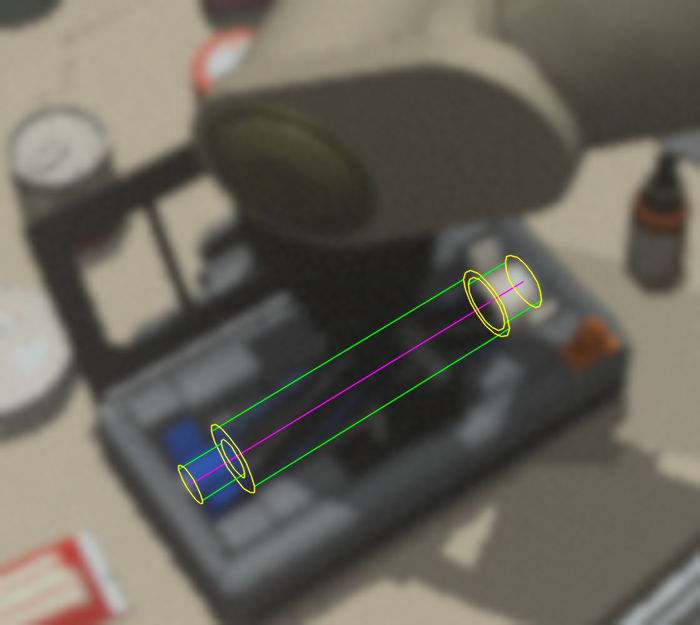

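Call:
play_rows:
  steps:
    - [[0,0,0.002],[0,0,0]]
    - [[0,0,0.001],[0,0,0]]
    - [[0,0,0],[0,0,0]]

```text
time_s: 14.45
eef_pos: [481.9, 361.3, 26.9]
ee_rot: [-0.0, 0.999, -0.047, 0.001]
force: [-5.8, -6.2, 21.7]
grip_width: 0.459
```

Call:
play_rows:
  steps:
    - [[-0.001,0.001,-0.001],[0,0,0]]
    - [[0,0,0],[0,0,0]]
    - [[0,0,0],[0,0,0]]

```text
time_s: 14.75
eef_pos: [481.9, 361.3, 27.0]
ee_rot: [-0.001, 0.999, -0.047, 0.002]
force: [1.0, 0.1, 11.5]
grip_width: 0.456
```

```bash
python3 look.py o 17.3 1.3; python3 - <<'E'
import cv2,numpy as np
a=cv2.imread('pics/o_scene_raw.png'); t=cv2.imread('pics/o_top_raw.png');k=10
z=lambda i,x,y,w,h:cv2.resize(i[y:y+h,x:x+w],None,fx=k,fy=k,interpolation=cv2.INTER_CUBIC)
cv2.imwrite('pics/g.png',np.vstack([np.hstack([z(a,194,245,38,30),z(a,256,210,38,30)]),np.hstack([z(t,242,206,38,28),z(t,170,190,38,28)])]))
E
```

```text
[481.85126538 361.30037442  26.98142048] -5.410899556200668 [ 1.01156041  0.11467999 11.49744785] 0.4564276844692086 14.75
roller in head coords 1.2 -0.8
```

View pics/o_scene.png

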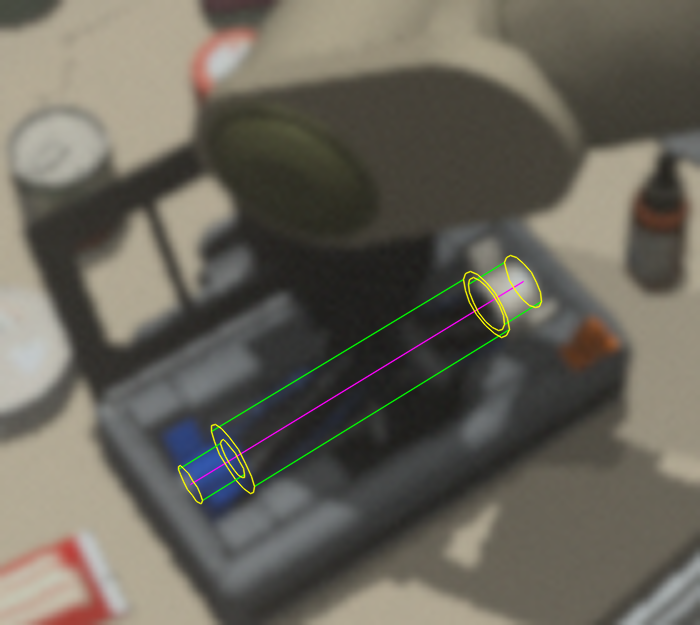

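View pics/g.png

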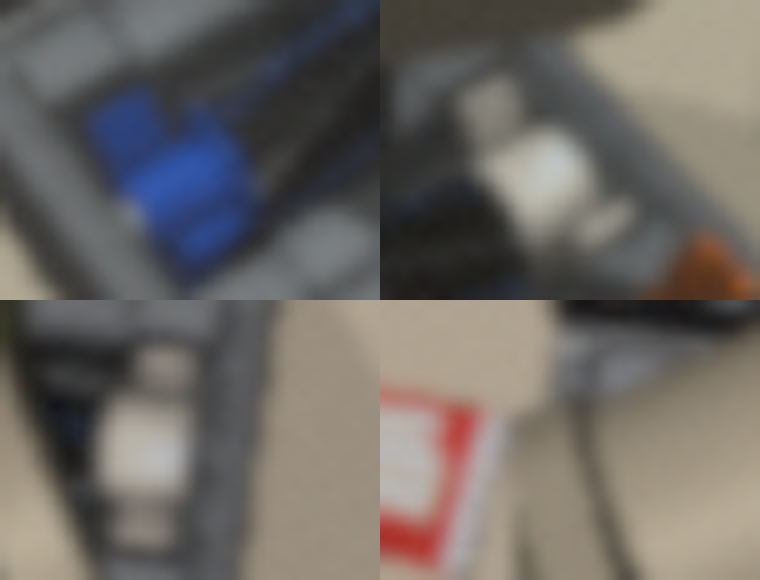

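Call:
play_rows:
  steps:
    - [[0,0,0],[0,0,0]]
    - [[0,0,0],[0,0,0]]

```text
time_s: 15.35
eef_pos: [481.8, 361.3, 26.9]
ee_rot: [-0.001, 0.999, -0.047, 0.002]
force: [-0.7, -0.4, 11.9]
grip_width: 0.456
```

Call:
play_rows:
  grip: 0.36
  steps:
    - [[0,0,-0.001],[0,0,0]]
    - [[0,0,0],[0,0,0]]
    - [[0,0,0],[0,0,0]]
    - [[0,0,0],[0,0,0]]

```text
time_s: 15.75
eef_pos: [480.2, 360.4, 25.6]
ee_rot: [0.0, 0.999, -0.048, -0.0]
force: [0.4, 0.7, -0.8]
grip_width: 0.639
```

Call:
play_rows:
  steps:
    - [[0.001,0,-0.01],[0,0,0]]
    - [[0.001,0,-0.02],[0,0,0]]
    - [[0,0,-0.04],[0,0,0]]
    - [[0,0,-0.05],[0,0,0]]
    - [[-0.02,0.02,-0.06],[0,0,0]]
    - [[-0.04,0.04,-0.02],[0,0,0]]
    - [[-0.04,0.04,0],[0,0,0]]
    - [[-0.03,0.06,0],[0,0,0]]

```text
time_s: 16.55
eef_pos: [372.1, 250.2, 176.8]
ee_rot: [-0.0, 0.999, -0.047, 0.001]
force: [1.1, -1.4, 0.8]
grip_width: 0.637
```

```bash
python3 - <<'E'
from plan import *
from rig import cams
p,a,s=cur(); print(p,a,s['time_s'])
hh=[482,363,-0.095]
for n,roi in (('scene',(180,190,310,305)),('top',(165,150,285,260))):
    A=np.mean([cams.capture(n).astype(float) for _ in range(4)],0)[:,:,::-1].astype(np.uint8); A=np.ascontiguousarray(A)
    cv2.imwrite(f'pics/q_{n}_raw.png',A)
    sg=rolsegs(hh[:2],hh[2]+np.pi/2,44)+box(hh,-69,-57,-105,-89,84,(255,0,255))
    wire(A,n,sg,roi,6,f'pics/q_{n}.png')
E
```

```text
[372.14375389 250.21276661 176.76491654] -5.34081048120269 16.55
```

View pics/q_scene.png

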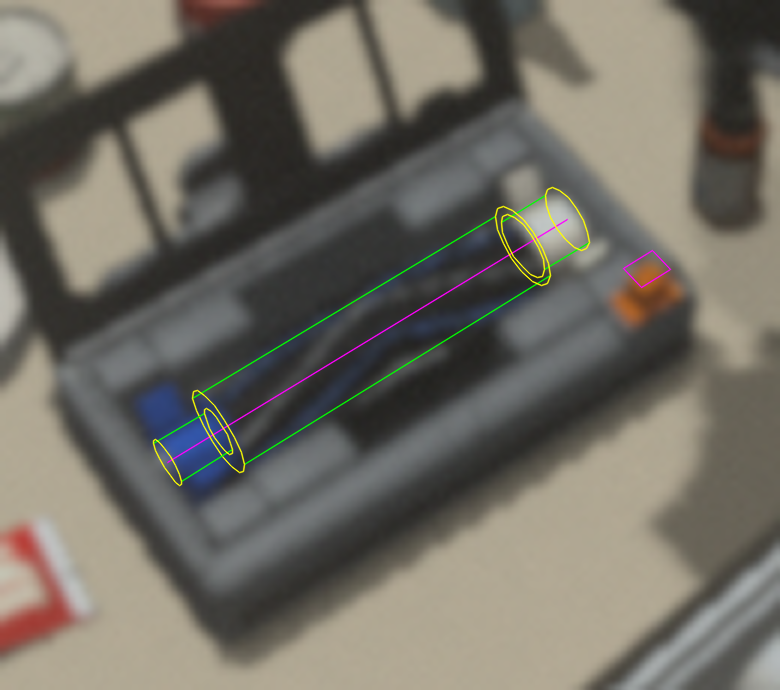

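View pics/q_top.png

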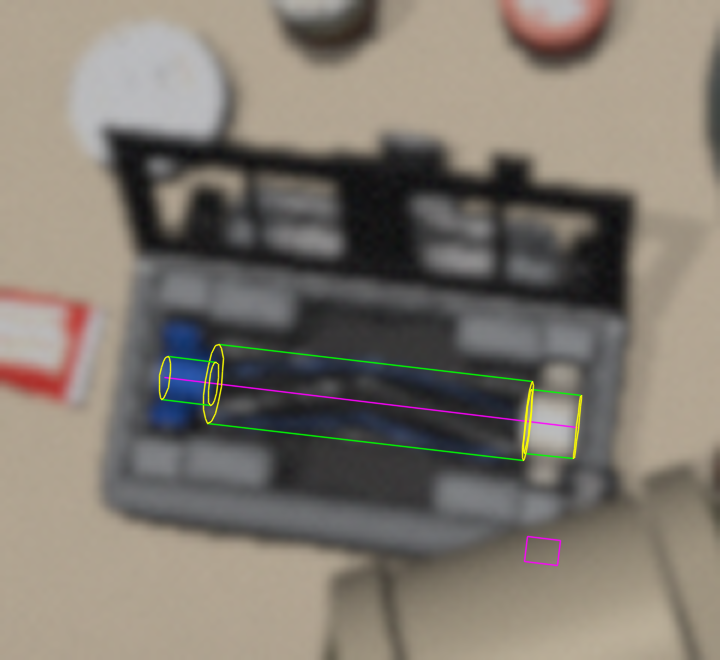

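```bash
sed -i 's/^H=.*/H=[482,363,-0.095]/' plan.py; python3 - <<'E'
from plan import *
for n,px in (('top',(281,133)),('top',(258,152)),('scene',(219,165)),('scene',(218,195))): print(ray(n,px,0).round())
A=-5.44
plan([(hp(-20,-40,222),A),(hp(148,0,222),A),(hp(146,0,146),A,35)],v=45)
pts=[(hp(56-92*np.cos(t)+14.5+12*np.sin(t),0,64+92*np.sin(t)+12*np.cos(t)),A,20) for t in (1.5,1.2,.9,.6,.3,.12)]
plan([(hp(100,0,146),A,22)]+pts,start=(hp(146,0,146),A))
E
```

```text
[759. 202.   0.]
[695. 274.   0.]
[789. 200.  -0.]
[691. 281.   0.]
10 rows -> [627.  349.1 146.1] -5.4
[[[0.034,-0.036,-0.02],[0,0,0.0]],[[0.034,-0.036,-0.021],[0,0,0.0]],[[0.034,-0.037,-0.02],[0,0,0.0]],[[0.056,-0.013,0.0],[0,0,0.0]],[[0.056,-0.013,0.0],[0,0,0.0]],[[0.056,-0.014,0.0],[0,0,0.0]],[[0.056,-0.013,0.0],[0,0,0.0]],[[-0.001,0.0,0.034],[0,0,0.0]],[[-0.001,0.0,0.034],[0,0,0.0]],[[-0.001,0.0,0.033],[0,0,0.0]]]
14 rows -> [462.3 364.9  86.8] -5.4
[[[-0.02,0.0,0.0],[0,0,0.0]],[[-0.021,0.0,0.0],[0,0,0.0]],[[-0.02,0.0,0.0],[0,0,0.0]],[[-0.016,0.0,-0.007],[0,0,0.0]],[[-0.016,0.0,-0.007],[0,0,0.0]],[[-0.019,0.0,0.002],[0,0,0.0]],[[-0.018,0.0,0.001],[0,0,0.0]],[[-0.017,0.0,0.007],[0,0,0.0]],[[-0.017,0.0,0.007],[0,0,0.0]],[[-0.014,0.0,0.012],[0,0,0.0]],[[-0.015,0.0,0.012],[0,0,0.0]],[[-0.01,0.0,0.015],[0,0,0.0]],[[-0.01,0.0,0.016],[0,0,0.0]],[[-0.008,0.0,0.021],[0,0,0.0]]]
```

Call:
play_rows:
  grip: 1
  steps:
    - [[0.034,-0.036,-0.02],[0,0,0]]
    - [[0.034,-0.036,-0.021],[0,0,0]]
    - [[0.034,-0.037,-0.02],[0,0,0]]
    - [[0.056,-0.013,0],[0,0,0]]
    - [[0.056,-0.013,0],[0,0,0]]
    - [[0.056,-0.014,0],[0,0,0]]
    - [[0.056,-0.013,0],[0,0,0]]
    - [[-0.001,0,0.034],[0,0,0]]
    - [[-0.001,0,0.034],[0,0,0]]
    - [[-0.001,0,0.033],[0,0,0]]

```text
time_s: 17.95
eef_pos: [626.6, 349.0, 143.5]
ee_rot: [0.0, 0.999, -0.047, -0.001]
force: [-0.2, -0.1, -0.3]
grip_width: 0.003
```

Call:
play_rows:
  steps:
    - [[-0.02,0,0],[0,0,0]]
    - [[-0.021,0,0],[0,0,0]]
    - [[-0.02,0,0],[0,0,0]]
    - [[-0.016,0,-0.007],[0,0,0]]
    - [[-0.016,0,-0.007],[0,0,0]]
    - [[-0.019,0,0.002],[0,0,0]]
    - [[-0.018,0,0.001],[0,0,0]]
    - [[-0.017,0,0.007],[0,0,0]]
    - [[-0.017,0,0.007],[0,0,0]]

```text
time_s: 18.85
eef_pos: [503.7, 360.8, 143.2]
ee_rot: [-0.0, 0.999, -0.047, 0.0]
force: [0.8, 0.7, -0.4]
grip_width: -0.003
```

```bash
python3 - <<'E'
from plan import *
from rig import cams
p,a,s=cur(); print(p,a,s['force'])
c,sn=np.cos(H[2]),np.sin(H[2]); q=p[:2]-H[:2]; print((c*q[0]+sn*q[1]).round(1),(-sn*q[0]+c*q[1]).round(1))
A=cams.capture('scene')[:,:,::-1]; cv2.imwrite('pics/s1.png',cv2.resize(A[150:310,170:330],None,fx=4,fy=4,interpolation=cv2.INTER_CUBIC))
E
```

```text
[503.73326521 360.822873   143.24136493] -5.415681483369388 [ 0.75758546  0.71721938 -0.36481108]
21.8 -0.1
```

View pics/s1.png

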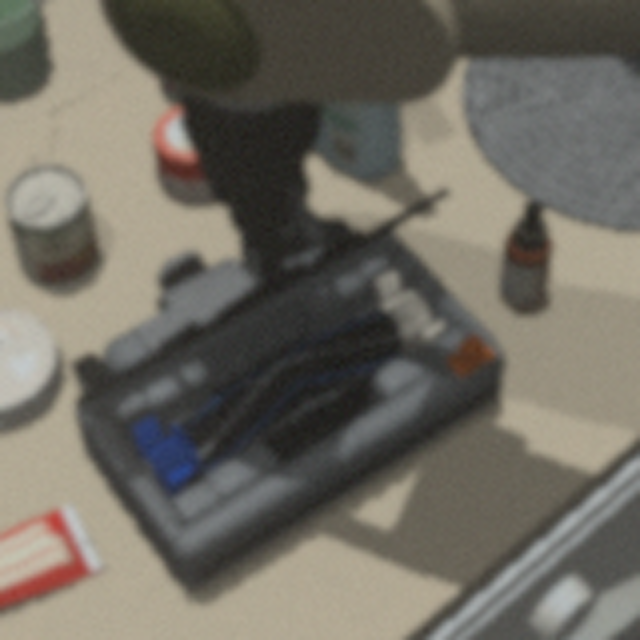

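Guard follows at about 0.9 rad, as modelled. Continue down.

Call:
play_rows:
  steps:
    - [[-0.014,0,0.012],[0,0,0]]
    - [[-0.015,0,0.012],[0,0,0]]
    - [[-0.01,0,0.015],[0,0,0]]
    - [[-0.01,0,0.016],[0,0,0]]
    - [[-0.008,0,0.021],[0,0,0]]
    - [[0,0,0],[0,0,0]]

```text
time_s: 19.5
eef_pos: [460.4, 364.2, 84.7]
ee_rot: [0.001, 0.999, -0.047, -0.002]
force: [-0.1, 0.4, -0.2]
grip_width: 0.003
```

Call:
play_rows:
  steps:
    - [[-0.001,0,0.008],[0,0,0]]
    - [[0,0,0.006],[0,0,0]]
    - [[0,0,0],[0,0,0]]

```text
time_s: 19.8
eef_pos: [460.8, 364.2, 75.9]
ee_rot: [0.0, 0.999, -0.048, -0.0]
force: [0.2, 0.7, -0.5]
grip_width: 0.003
```

Call:
play_rows:
  steps:
    - [[0,0,0.003],[0,0,0]]
    - [[0,0,0.003],[0,0,0]]
    - [[0,0,0],[0,0,0]]

```text
time_s: 20.1
eef_pos: [460.7, 364.2, 71.7]
ee_rot: [-0.0, 0.999, -0.048, 0.0]
force: [-0.1, 0.8, 0.2]
grip_width: 0.001
```

Call:
play_rows:
  steps:
    - [[0,0,0.002],[0,0,0]]
    - [[0,0,0.001],[0,0,0]]
    - [[0,0,0],[0,0,0]]

```text
time_s: 20.4
eef_pos: [460.8, 364.3, 71.3]
ee_rot: [-0.0, 0.999, -0.047, 0.001]
force: [-5.8, -3.5, 14.8]
grip_width: 0.001
```

```bash
python3 - <<'E'
from plan import *
from rig import cams
p,a,s=cur(); print(p,a,s['force'])
A=cams.capture('scene')[:,:,::-1]; cv2.imwrite('pics/s2.png',cv2.resize(A[150:310,170:330],None,fx=4,fy=4,interpolation=cv2.INTER_CUBIC))
E
```

```text
[460.83502259 364.34646042  71.33139032] -5.436577294005296 [-5.8044105  -3.50966723 14.80700613]
```

View pics/s2.png

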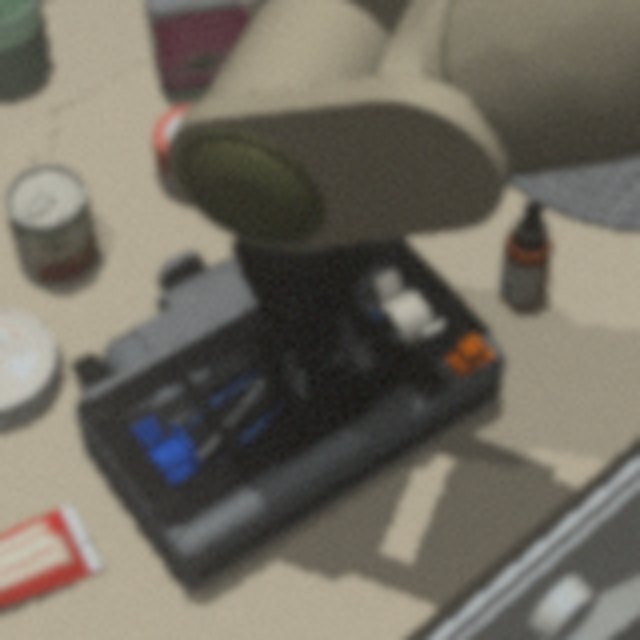

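```bash
python3 - <<'E'
from plan import *
A=-5.44
plan([(hp(-22,0,115),A),(hp(-66,-138,115),A),(hp(-66,-138,78),A,20)],v=45)
E
```

```text
7 rows -> [403.1 232.   78.1] -5.4
[[[-0.001,-0.001,-0.058],[0,0,0.0]],[[-0.015,0.046,0.0],[0,0,0.0]],[[-0.015,0.046,0.0],[0,0,0.0]],[[-0.014,0.046,0.0],[0,0,0.0]],[[-0.015,0.046,0.0],[0,0,0.0]],[[0.0,0.0,0.025],[0,0,0.0]],[[0.0,0.0,0.024],[0,0,0.0]]]
```

Call:
play_rows:
  steps:
    - [[0,-0.001,-0.058],[0,0,0]]
    - [[-0.015,0.046,0],[0,0,0]]
    - [[-0.015,0.046,0],[0,0,0]]
    - [[-0.014,0.046,0],[0,0,0]]
    - [[-0.015,0.046,0],[0,0,0]]
    - [[0,0,0.025],[0,0,0]]
    - [[0,0,0.024],[0,0,0]]
    - [[0,0,0],[0,0,0]]

```text
time_s: 21.25
eef_pos: [402.5, 231.3, 74.8]
ee_rot: [0.001, 0.999, -0.048, -0.002]
force: [-0.3, -0.3, -0.1]
grip_width: 0.002
```

```bash
cat > lk.py <<'E'
import sys
from plan import *
from rig import cams
p,a,s=cur(); print(p,a,s['force'],s['time_s'])
c,sn=np.cos(H[2]),np.sin(H[2]); q=p[:2]-H[:2]; print('head',(c*q[0]+sn*q[1]).round(1),(-sn*q[0]+c*q[1]).round(1))
for n,roi in (('scene',(180,180,310,295)),('top',(165,150,285,260))):
    A=np.mean([cams.capture(n).astype(float) for _ in range(3)],0)[:,:,::-1].astype(np.uint8); A=np.ascontiguousarray(A)
    hd=p-[0,0,0]
    a_=(c*q[0]+sn*q[1]);b_=(-sn*q[0]+c*q[1])
    wire(A,n,box(H,a_-14.5,a_+14.5,b_-11,b_+11,p[2],(0,255,0))+box(H,-69,-57,-107,-91,84,(255,0,255))+box(H,-52,56,-124,124,70,(255,255,0)),roi,6,f'pics/{sys.argv[1]}_{n}.png')
E
python3 lk.py t
```

```text
[402.46818071 231.28454195  74.80280054] -5.47399047395873 [-0.34221073 -0.30725458 -0.07347293] 21.25
head -66.7 -138.7
```

View pics/t_scene.png

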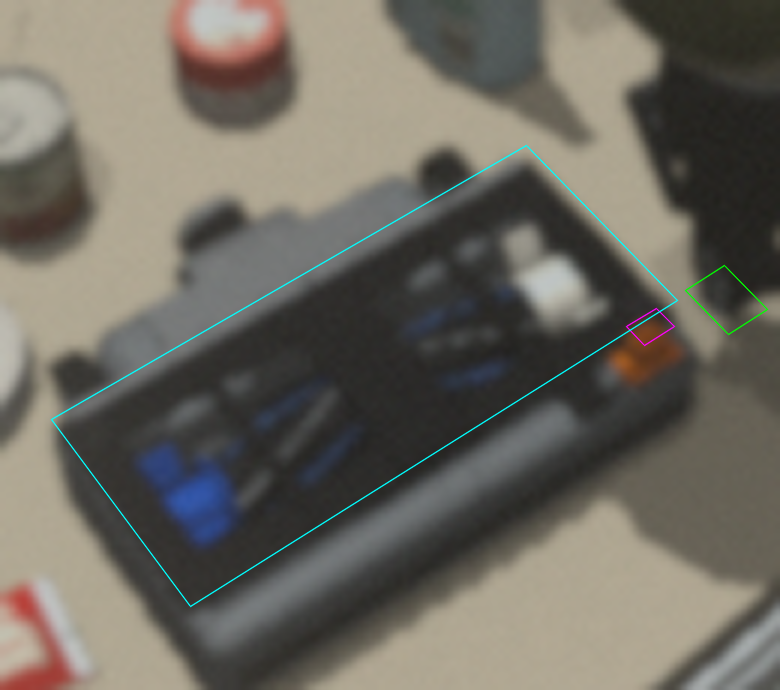

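View pics/t_top.png

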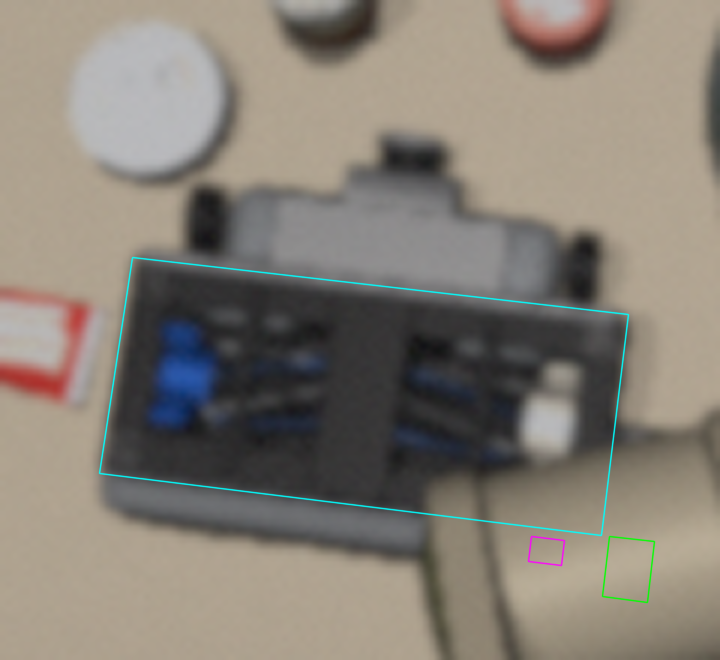

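Call:
play_rows:
  steps:
    - [[0.001,-0.025,0],[0,0,0]]
    - [[0,-0.006,0],[0,0,0]]
    - [[0,-0.006,0],[0,0,0]]
    - [[0,-0.005,0],[0,0,0]]
    - [[0,-0.005,0],[0,0,0]]
    - [[0,-0.004,0],[0,0,0]]
    - [[0,0,0],[0,0,0]]

```text
time_s: 22.25
eef_pos: [407.9, 270.0, 76.2]
ee_rot: [-0.0, 0.999, -0.047, -0.0]
force: [-0.0, 0.8, 0.4]
grip_width: 0.002
```

Call:
play_rows:
  steps:
    - [[0,-0.004,0],[0,0,0]]
    - [[0,-0.004,0],[0,0,0]]
    - [[0,0,0],[0,0,0]]

```text
time_s: 22.55
eef_pos: [408.3, 274.6, 76.1]
ee_rot: [0.002, 0.999, -0.047, -0.001]
force: [-0.2, -12.5, 2.8]
grip_width: -0.003
```

```bash
python3 lk.py u
```

```text
[408.25627347 274.57366721  76.11435461] -5.39391978926607 [ -0.17025085 -12.52557587   2.79275833] 22.55
head -65.0 -95.0
```

View pics/u_scene.png

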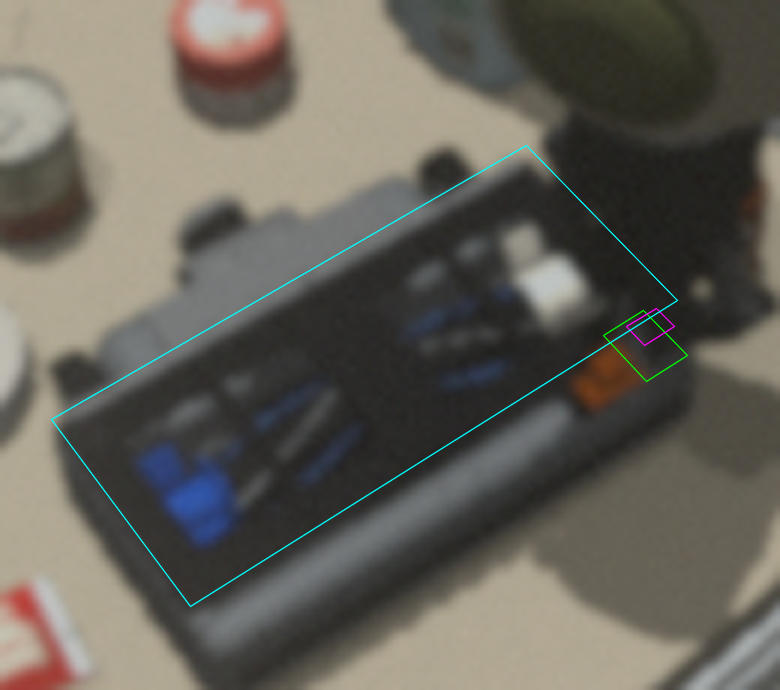

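Call:
play_rows:
  steps:
    - [[0,-0.001,0],[0,0,0]]
    - [[0,0,0],[0,0,0]]

```text
time_s: 23.05
eef_pos: [408.3, 274.7, 76.1]
ee_rot: [0.002, 0.999, -0.047, -0.001]
force: [-0.5, -16.2, 5.1]
grip_width: 0.001
```

Call:
play_rows:
  steps:
    - [[0,0.012,0],[0,0,0]]
    - [[0,0.02,-0.02],[0,0,0]]
    - [[-0.01,0.03,-0.05],[0,0,0]]
    - [[-0.02,0.05,-0.05],[0,0,0]]
    - [[-0.01,0.05,-0.03],[0,0,0]]
    - [[0,0.05,-0.02],[0,0,0]]
    - [[0,0,0],[0,0,0]]

```text
time_s: 23.75
eef_pos: [365.8, 121.9, 202.1]
ee_rot: [-0.0, 0.999, -0.049, 0.002]
force: [0.4, -0.5, -0.4]
grip_width: -0.001
```

```bash
python3 lk.py v; python3 - <<'E'
from rig import cams
import cv2
cv2.imwrite('pics/v_full.png',cams.capture('top')[:,:,::-1])
E
```

```text
[365.8021932  121.9470695  202.10355774] -5.671833919668301 [ 0.39130379 -0.52536349 -0.37604568] 23.75
head -92.8 -251.0
```

View pics/v_scene.png

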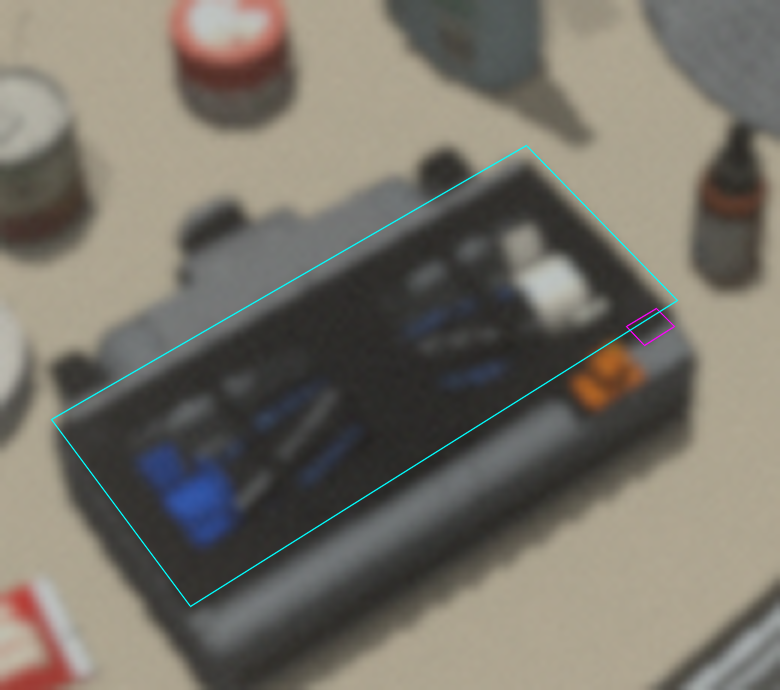

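View pics/v_top.png

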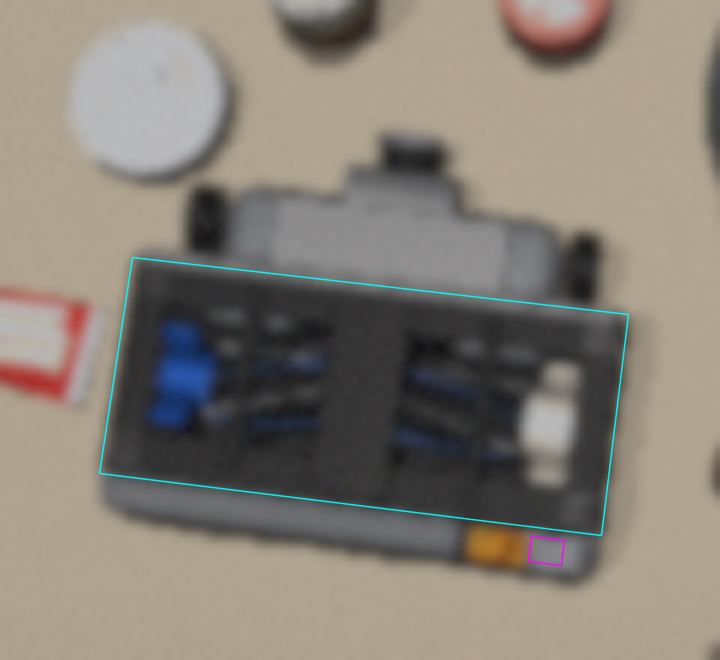

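View pics/v_full.png

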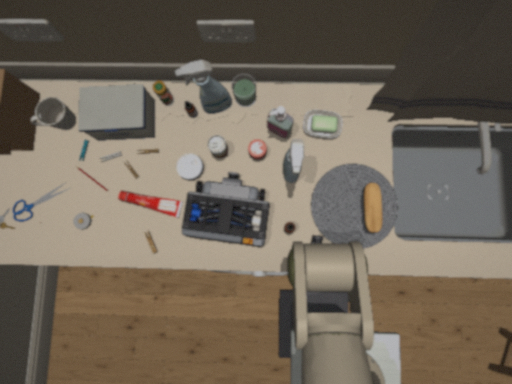

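```bash
python3 -c "
from rig import ctrl
print(ctrl.finish_job())"
```

```text
the job is handed in; nothing more can be done
None
```

I swung the guard back to its stop, set the roller into its cradles with the blue hub in the blue cradle, shut the guard and slid the orange catch home. The job is handed in at about 24 s of the 64 s allowed; it reported no verdict.

- **Roller:** it was pressed down with about 11 N while still gripped, then let go. The picture afterwards matched the seated pose at 44 mm axis height at both ends.
- **Guard:** it stopped firmly at about 15 N of push, with the fingertips 71 mm above the worktop. Its outline in the pictures matches flat shut.
- **Catch:** it ran to a firm end stop at 16 N. The pictures show it moved about 21 mm, and the finger position points to the full 22 mm.
- **Other things:** in the last top picture the other things stand where they were, as far as I can see. I did not measure them one by one. The arm is clear, with its force reading back to noise.

Two checks disagreed slightly. Once gripped, the roller looked about 3° low at the bearing end, though it levelled out in the cradles. My first estimate of the head's position was 1 to 2 mm off in x, which the flared cradles took up.

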